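# Lift a drying tile off the sloping stand with a trowel

## Task

In the mould workshop a tile is drying on the sloping stand under a plaster weight. Take the weight off and stand it flat on the bench, then slide the trowel under the tile, lift the tile with it - without touching the tile with the gripper - and set it gently, centred and square, on the two ribs of the kiln setter. Draw the trowel out from under the tile and leave it lying flat on the bench, and do not disturb the round mould and the jar.

Things in the scene. Friction and masses are not known exactly. Their poses are not given: they have to be found in the camera images.
- stand: Fixed wooden sloping stand, 150 x 150 mm, 185 mm high. Origin: on the bench under the seat, axes upright. Its board rises 30 degrees towards its +x (up-slope (cos30,0,sin30), normal (-sin30,0,cos30)). Two battens up the slope, 16 mm wide, 18 mm high, leave an open channel 84 mm wide that the tile bridges; outer width over the battens 116 mm.
- seat (a point): Middle of the tile's seat on the stand: in the plane of the batten tops, midway between the battens, 140 mm above the stand's origin. The channel floor is 18 mm below it along the normal. At each batten's low end a blue stop rises 22 mm above the batten top, its face 46 mm down-slope of here; between the stops the channel is open, 84 mm wide.
- mouth (a point): Middle of the channel floor's low edge on the stand, 60 mm down-slope of the seat and 18 mm below it along the normal: the open low end of the channel, where a blade can enter up-slope.
- setter: Fixed level kiln setter: grey base 150 x 150 x 10 mm with two cream ribs along its x axis, 140 mm long, 16 mm wide, tops 34 mm above the bench, and an open channel 84 mm wide and 24 mm deep between them, open at both ends. Origin: centre of the base on the bench; z up. The tile belongs centred here, bridging the ribs, its 88 mm side along x.
- tile: Loose terracotta tile with a blue and cream face, 88 mm (its x) x 120 mm (its y) x 10 mm, 0.2 kg. Origin: centre of its underside, z out of the face. At the start it lies on the stand's battens, its x pointing up the slope.
- weight: Loose white plaster weight with two dark bands, lying on the tile at the start, with its axes along the tile's: slab 80 mm (x) x 112 mm (y) x 14 mm with a grip block on top, 60 mm long (x), 26 mm wide (y), from 14 to 56 mm above its underside. About 0.3 kg. Origin: centre of its underside, z out of its top.
- trowel: Loose trowel, flat on the bench, 0.22 kg. Steel blade 145 x 60 x 3 mm (x from -55 to +90 mm); orange handle above it, along x, 90 mm long (x -45 to +45), 26 mm wide, from 46 to 80 mm above the blade's underside, on thin posts at x = -34 and +6 mm. Origin: blade's underside, below the middle of the handle; +x points to the tip.
- trowel_lip (a point): Front face of the trowel's cross lip, at blade-top height, 14 mm ahead of the trowel's origin. The lip is 56 mm wide, its top 13 mm above the blade's underside; the tile lies on the 76 mm of blade ahead of it, partly under the handle.
- mould: Bystander: loose round white plaster mould with a black band, 76 mm across, 110 mm high. Origin: centre of its underside.
- jar: Bystander: loose glaze jar with a blue lid, 72 mm across, 110 mm high. Origin: centre of its underside.
Mind the look-alikes: they are no part of the job. Several things have the shape of the tile; the one meant has the colours described above.

How it is judged:
By the outcome, as a careful person would: the job done as asked, in the order asked, and still so for the second after the job is handed in, with the robot touching nothing.
It also fails if it takes over 72 s, if anything falls off the work surface, if the arm or the gripper's body presses on something with over 40 N, if the wrist force passes 120 N, or if a joint passes its speed limit or range.

## Robot

A 7-joint arm with a two-finger parallel gripper is mounted at the origin on the work surface. World frame = base frame: x ahead of the robot, y to its left, z up, the work surface at z = 0. Lengths are in mm, angles in rad, forces in N, time in s.
With the tool pointing down it reaches from about 350 to 900 mm from the base axis. Payload 7.2 kg.
Tool frame: the origin (TCP) lies between the finger pads; the fingertips stand 25 mm ahead of it and the grasp point (between the pads) lies 6 mm ahead of it; z points along the fingers, y is the direction in which the jaws open and shut (so a half turn about z gives the same grasp; the last joint's range is limited). The gripper opens to 85 mm and grips with 20 to 120 N. Pads are 22 mm wide; open, the fingers measure 114 mm over their backs; the gripper's body (76 mm by 85 mm) begins 54 mm behind the grasp point. The pads swing forward as they close: fully open they stand 13 mm farther back than shut.
Start: joints at [-1.365, 0.411, -0.013, 1.596, 0.006, 1.134, -0.082], TCP at [169.004, 601.719, 256.297] pointing down, gripper open.
Joint ranges: [-2.95, 2.95], [-0.29, 1.99], [-1.47, 1.44], [0.14, 2.54], [-1.03, 4.17], [0.13, 1.85], [-2.86, 2.86]. Speed limits (rad/s): [2.39, 2.39, 3.01, 3.01, 3.14, 3.14, 3.14].

## Interface

Orientations are given as a rotation vector (axis times angle).
In Python, from station import bot, cams, recognise, outline_of, pinpoint gives the robot as it stands.
- The arm moves only by the tool step_arm, never from a script. Its argument "targets" is one flat list of numbers, 6 for each row, row after row: the shift along the tool's x, y, z in mm, then the turn, a rotation vector about the tool's x, y, z in degrees. A call has 1 to 12 rows; each row shifts and turns the commanded pose from where the row before left it, along the tool's axes as they then stand; what a row does not reach is not made up. A row lasts 1/12 s, in which the tool goes at most 41.7 mm and 7.16 degrees, less where a joint would pass 70% of its speed; a pose out of reach is approached as far as the arm can. A call with a gripper value outside its range is refused whole. "gripper" is the closure, from -1 (fully open) to 1 (shut), set as the call begins (left out, the last holds). The fingers move at their own pace and stop on an object; the grip force is fixed at half the most. Time passes only in rows, so rows that do not move let the fingers close. It gives the time, the measured TCP pose, the force and the opening at its end, in the units of the state.
- bot.read_state(): the state, without advancing time (a new reading comes with each control period).
- cams.grab_frame(name): name is "scene" or "top" or "wrist"; returns a dict with "frame" (400x640x3 uint8, red, green, blue), "mtx" (3x3 intrinsics, pixels), "position" and "rotation" of the camera in the world; the wrist camera has in their place "hand_eye" (4x4, takes a point from camera to tool coordinates, whose origin is the TCP and whose axes are the flange's). Camera axes: x right, y up, looking along -z (the intrinsics and any distortion apply to the point x, -y, -z); pixel columns grow to the right and rows downward; lengths in mm; the calibration is good to about 2 mm. A picture is of the moment at which its call begins: read the wrist's pose just before it. There is no depth.
- bot.hand_in(): hands the job in, once; it reports no verdict.
Trained networks look in a picture, given as the dict that the camera call returned (one of the last four; its "shot" number tells which), for a name from the list of things; names that differ only in an ending like _2 or _b are one class to them, and where a whole thing is asked for, a point or a joint stands for the part that bears it (a point fixed in the world has none). Each returns a list of dicts, best first, with "score" (0 to 1); they miss things now and then, are a little off and sometimes report something else, mostly with a low value. They report only what shows in the picture. A call takes as long as a camera call. They do not tell look-alikes from the thing itself.
- recognise(thing, picture): "bbox" ([centre column, centre row, width, height] in pixels, round what is visible of it).
- outline_of(thing, picture): "mask" (400x640 bool, what is visible of it) and "bbox" ([centre column, centre row, width, height] in pixels, round what is visible of it).
- pinpoint(thing, picture): "pixel" ([column, row] in pixels: a listed point, or the origin of a listed thing).
The state is a dict: "clock": time; "qpos": joint angles; "qd": joint speeds; "tau": joint torques, N m; "position": TCP position; "ee_rot": TCP orientation; "contact_force": force on the tool from outside, world axes, zero at the start; "moment": the same for the moment, N m; "finger_gap": finger opening in mm.
Only numpy, scipy, OpenCV 4.12 (cv2) and the standard library are available. Lean on these libraries where they do the work, as an engineer would, in place of code of your own. Each camera call takes 0.05 s, during which the arm holds its last target. There are 200 camera calls.

## Working session

There is one attempt and no reset: what is moved stays moved. The work goes in short steps, Python scripts to look and compute and a tool call to move; the robot and the scene stay as the last step left them, time stands still between calls to the robot, and variables do not carry over. Pictures are saved under pics/ and viewed, about 8 in all and at most 12, crops included, and the job is handed in when it is done.

Besides the shell and the picture viewer there is one more tool, called after "Request:" as name(argument=value, ...), one argument or row to a line, values as JSON. step_arm: Moves the arm, as the interface text tells. Its arguments: {"type":"object","properties":{"targets":{"type":"array","items":{"type":"number"}},"gripper":{"type":"number"}},"required":["targets"]}

```bash
ls; mkdir -p pics
cat > h.py <<'E'
import numpy as np, cv2
from scipy.spatial.transform import Rotation as R
from station import bot, cams, recognise, outline_of, pinpoint
def rot(r):
    r=np.asarray(r,float); return r if r.shape==(3,3) else R.from_rotvec(r.ravel()).as_matrix()
def pose(p):  # camera->world
    return rot(p['rotation']), np.asarray(p['position'],float)
def ray(p,px):
    Rm,t=pose(p); u=np.linalg.inv(p['mtx'])@[px[0],px[1],1]; d=Rm@np.array([u[0],-u[1],-u[2]]); return t,d
def onz(p,px,z):
    t,d=ray(p,px); return t+d*(z-t[2])/d[2]
def proj(p,P):
    Rm,t=pose(p); c=(np.atleast_2d(P)-t)@Rm; c=c*[1,-1,-1]; q=c@np.asarray(p['mtx']).T; return q[:,:2]/q[:,2:]
def tri(obs):
    A=np.zeros((3,3));b=np.zeros(3)
    for p,px in obs:
        t,d=ray(p,px); d=d/np.linalg.norm(d); M=np.eye(3)-np.outer(d,d);A+=M;b+=M@t
    return np.linalg.solve(A,b)
def save(p,n): cv2.imwrite('pics/'+n+'.png',p['frame'][...,::-1])
E
python3 - <<'E'
from h import *
s=bot.read_state(); print(s)
P={n:cams.grab_frame(n) for n in('scene','top')}
for n,p in P.items():
    save(p,n+'0'); print(n,{k:v for k,v in p.items() if k!='frame'})
im=np.vstack([P['scene']['frame'],P['top']['frame']]); 
for th in ['stand','seat','mouth','setter','tile','weight','trowel','trowel_lip','mould','jar']:
  for n,p in P.items():
    print(th,n,[(np.round(o['pixel'],1).tolist(),round(o['score'],2)) for o in pinpoint(th,p)[:4]])
E
```

```text
pics
{'clock': 0.0, 'qpos': array([-1.36516061,  0.41195044, -0.01271157,  1.59705828,  0.0055775 ,
        1.13427294, -0.0822022 ]), 'qd': array([ 9.32724267e-04, -1.69847487e-03, -5.72954100e-04,  4.21450532e-05,
        1.14271814e-03,  1.45628952e-03, -1.67142038e-03]), 'tau': array([ 2.44745461e-04, -6.00608182e+01,  6.82330616e-01, -2.99416226e+01,
        1.37867438e-02,  1.04320486e-02, -5.86117812e-05]), 'position': array([168.92422325, 601.26488593, 255.41570285]), 'ee_rot': array([-4.28760117e-01, -3.11206520e+00,  2.58964721e-03]), 'contact_force': array([-0.18228813,  0.72682688, -0.58548949]), 'moment': array([-0.01179482,  0.02331913,  0.01882434]), 'finger_gap': 85.45995164760387}
scene {'mtx': array([[373.98589167,   0.        , 315.15797187],
       [  0.        , 373.98589167, 205.2181587 ],
       [  0.        ,   0.        ,   1.        ]]), 'position': array([1278.47906023,   84.29443037,  974.15253156]), 'rotation': array([0.47748293, 0.52453337, 1.62499969]), 'shot': 1}
top {'mtx': array([[408.13062864,   0.        , 319.82775826],
       [  0.        , 408.1
[... 357 characters left out ...]
outh scene [([404.0, 204.8], 0.9), ([460.2, 219.4], 0.34)]
mouth top [([216.4, 204.6], 0.8)]
setter scene [([221.1, 207.3], 0.83)]
setter top [([406.5, 200.2], 0.86)]
tile scene [([345.4, 280.9], 0.9), ([407.4, 208.3], 0.64)]
tile top [([275.6, 133.8], 0.75), ([214.2, 189.1], 0.51)]
weight scene [([409.9, 201.9], 0.56)]
weight top [([218.7, 190.1], 0.74)]
trowel scene [([316.4, 176.8], 0.67), ([406.6, 205.0], 0.55), ([402.8, 234.9], 0.52)]
trowel top [([316.3, 256.3], 0.65)]
trowel_lip scene [([317.8, 176.2], 0.98)]
trowel_lip top [([319.9, 251.3], 0.97)]
mould scene [([167.1, 203.5], 0.62)]
mould top [([464.5, 204.5], 0.57)]
jar scene [([461.8, 217.7], 0.6)]
jar top [([167.1, 215.5], 0.77)]
```

Run:
```python
import cv2
a=cv2.imread('pics/scene0.png');b=cv2.imread('pics/top0.png')
cv2.imwrite('pics/a.png',cv2.resize(a[60:330,100:560],None,fx=1.7,fy=1.7,interpolation=2))
cv2.imwrite('pics/b.png',cv2.resize(b[60:340,100:560],None,fx=1.7,fy=1.7,interpolation=2))
```

```text
(no output)
```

View pics/a.png

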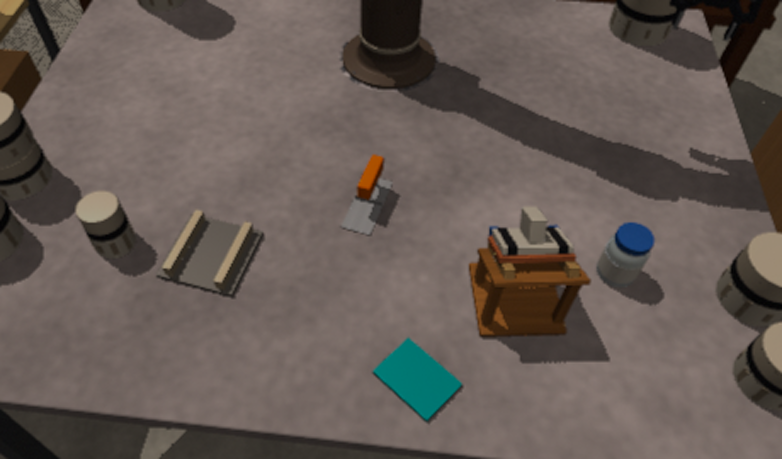

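View pics/b.png

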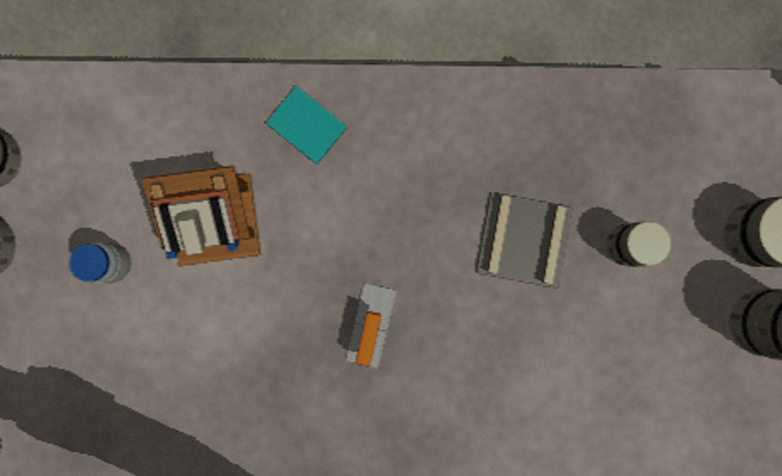

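The scene view (crop ×1.7, offset 100,60) shows the stand with the weighted tile at crop (530,250), the setter at (210,255), the trowel at (370,195) with its tip towards the camera, the jar at (628,255) and the mould at (105,225). A teal, tile-shaped plate lies at (418,380).

There are two tile candidates. Scene (345,281) is plain teal, so it is a look-alike. Scene (407,208) is terracotta with a blue edge, under the weight on the stand, so it is the one meant. Next I'll fit poses to the masks.

```bash
cat >> h.py <<'E'
from scipy.optimize import minimize
from scipy.spatial import ConvexHull
def box(x0,x1,y0,y1,z0,z1): return np.array([[x,y,z] for x in(x0,x1) for y in(y0,y1) for z in(z0,z1)],float)
ca,sa=np.cos(np.pi/6),.5
SL=np.array([[ca,0,-sa],[0,1,0],[sa,0,ca]])  # slope->stand
MODELS=dict(
 setter=[box(-75,75,-75,75,0,10),box(-70,70,42,58,10,34),box(-70,70,-58,-42,10,34)],
 trowel=[box(-55,90,-30,30,0,3),box(-45,45,-13,13,46,80),box(-36,-32,-3,3,3,46),box(4,8,-3,3,3,46),box(10,14,-28,28,3,13)],
 weight=[box(-40,40,-56,56,0,14),box(-30,30,-13,13,14,56)],
 tile=[box(-44,44,-60,60,0,10)])
def onslope(b,dz=0,dx=0): return [(q+[dx,0,dz])@SL.T+[0,0,140] for q in b]
def xf(b,v):
    c,s=np.cos(v[2]),np.sin(v[2]); M=np.array([[c,-s,0],[s,c,0],[0,0,1]]); return [q@M.T+[v[0],v[1],0] for q in b]
def render(p,b,k=2):
    m=np.zeros((400*k,640*k),np.uint8)
    for q in b:
        h=cv2.convexHull(((proj(p,q)+.5)*k).astype(np.float32)); cv2.fillConvexPoly(m,np.round(h*16).astype(np.int32),1,cv2.LINE_8,4)
    return m
def fit(obs,b,v0):  # obs: list of (pic,mask)
    ms=[cv2.resize(m.astype(np.float32),None,fx=2,fy=2) for _,m in obs]
    ms=[cv2.GaussianBlur(m,(0,0),1.5) for m in ms]
    def f(u):
        v=[u[0],u[1],u[2]/100]; e=0
        for (p,_),m in zip(obs,ms):
            r=cv2.GaussianBlur(render(p,xf(b,v)).astype(np.float32),(0,0),1.5); e+=((r-m)**2).sum()/m.sum()
        return e
    u0=np.array([v0[0],v0[1],v0[2]*100]); best=None
    for _ in range(2):
        r=minimize(f,u0,method='Nelder-Mead',options=dict(initial_simplex=u0+np.vstack([np.zeros(3),np.diag([12,12,10])]),xatol=.05,fatol=1e-5)); u0=r.x
    return np.array([u0[0],u0[1],u0[2]/100]),r.fun
E
cat > look.py <<'E'
from h import *
P={n:cams.grab_frame(n) for n in('scene','top')}
def near(o): return o
g={'setter':onz(P['top'],(406.5,200),10),'trowel':onz(P['top'],(316,256),30),'weight':onz(P['top'],(218,190),150)}
init={'setter':-.15,'trowel':-.25,'weight':.1}
for th in g:
    obs={}
    for n,p in P.items():
        o=outline_of(th,p)
        ref=proj(p,g[th])[0]
        o=[q for q in o if np.hypot(*(np.array(q['bbox'][:2])-ref))<40]
        if o: obs[n]=(p,o[0]['mask']); print(th,n,round(o[0]['score'],2),np.round(o[0]['bbox']))
    b=MODELS[th] if th!='weight' else onslope(MODELS['weight'],10)
    for sel in (['scene'],['top'],['scene','top']):
        if all(s in obs for s in sel):
            v,e=fit([obs[s] for s in sel],b,[*g[th][:2],init[th]]); print(th,sel,np.round(v[:2],1),round(np.degrees(v[2]),2),round(e,3))
for th in('mould','jar','stand','mouth'):
    px={n:pinpoint(th,p) for n,p in P.items()}
    if all(px.values()): print(th,np.round(tri([(P[n],px[n][0]['pixel']) for n in P]),1))
E
python3 look.py
```

```text
setter scene 0.6 [221. 210.  64.  52.]
setter top 0.95 [408. 200.  54.  57.]
setter ['scene'] [ 623.2 -277.7] -10.31 0.027
setter ['top'] [ 626.  -275.1] -9.72 0.008
setter ['scene', 'top'] [ 624.9 -275.9] -9.22 0.046
trowel scene 0.78 [316. 174.  29.  44.]
trowel top 0.97 [318. 251.  25.  50.]
trowel ['scene'] [451.1   3. ] -11.25 0.078
trowel ['top'] [450.3   4.5] -13.22 0.015
trowel ['scene', 'top'] [449.5   3.9] -12.08 0.096
weight scene 0.56 [413. 195.  53.  30.]
weight top 0.6 [215. 191.  41.  35.]
weight ['scene'] [647.3 284.4] 7.21 0.022
weight ['top'] [646.7 287.2] 9.15 0.024
weight ['scene', 'top'] [646.5 285.5] 7.89 0.052
mould [ 615.  -455.1   -8.9]
jar [576.1 465.8  14. ]
stand [644.6 291.5   3.5]
mouth [609.8 285.1 103.9]
```

```bash
cat > plan.py <<'E'
from h import *
FL=np.diag([-1.,1,-1])
def obj(x,y,z,yaw,slope=0): # object rotation, yaw deg, pitched up by slope deg
    return R.from_euler('z',yaw,degrees=True)*R.from_euler('y',-slope,degrees=True)
def plan(goals,cur=None,vmax=38,wmax=6.5,rnd=1):
    """goals: list of (TCP pos, object Rotation, min rows); prints rows in calls of 12"""
    if cur is None:
        s=bot.read_state(); p=np.array(s['position']); q=R.from_rotvec(s['ee_rot'])
        print('t',round(s['clock'],2),'q',np.round(s['qpos'],2),'F',np.round(s['contact_force'],1),'gap',round(s['finger_gap'],1))
    else: p,q=cur
    rows=[]
    for gp,go,n in goals:
        gp=np.asarray(gp,float); gq=R.from_matrix(go.as_matrix()@FL)
        w=(q.inv()*gq).as_rotvec(degrees=True)
        N=max(n,int(np.ceil(np.linalg.norm(gp-p)/vmax)),int(np.ceil(np.linalg.norm(w)/wmax)))
        for i in range(N):
            k=N-i; d=np.round(q.inv().apply((gp-p)/k),rnd); w=np.round((q.inv()*gq).as_rotvec(degrees=True)/k,2)
            p=p+q.apply(d); q=q*R.from_rotvec(w,degrees=True); rows.append([*d,*w])
        rows.append(None)
    c=[];
    for r in rows:
        if r is None: 
            if c: print(len(c),'goal:',str([float('%g'%x)+0 for y in c for x in y]).replace(' ','').replace('.0,',',').replace('.0]',']')); 
            c=[]; continue
        if len(c)==12: print(12,str([float('%g'%x)+0 for y in c for x in y]).replace(' ','').replace('.0,',',')); c=[]
        c.append(r)
def slopept(seat,yaw,x,n,y=0):
    return np.array([*seat,140])+R.from_euler('z',yaw,degrees=True).apply(SL@[x,y,n])
E
python3 - <<'E'
from plan import *
plan([(slopept((646.5,285.5),8,0,170),obj(0,0,0,8,30),1)])
E
```

```text
t 1.9 q [-1.37  0.41 -0.01  1.6   0.01  1.13 -0.08] F [-0.6 -0.3 -0.6] gap 85.3
12 [-33.4,-15,-2.2,-0.44,-2.11,-1.65,-33,-15.9,-1.1,-0.44,-2.11,-1.65,-32.5,-16.8,0,-0.44,-2.11,-1.65,-32,-17.8,1,-0.44,-2.11,-1.65,-31.5,-18.7,2.1,-0.44,-2.11,-1.65,-30.8,-19.6,3.1,-0.44,-2.11,-1.65,-30.1,-20.5,4,-0.45,-2.11,-1.65,-29.3,-21.4,4.9,-0.44,-2.11,-1.66,-28.5,-22.3,5.9,-0.45,-2.11,-1.65,-27.6,-23.2,6.7,-0.44,-2.12,-1.66,-26.7,-24,7.5,-0.45,-2.11,-1.65,-25.7,-24.8,8.3,-0.44,-2.12,-1.66]
2 goal: [-24.6,-25.6,9,-0.45,-2.11,-1.65,-23.5,-26.4,9.8,-0.44,-2.12,-1.66]
```

Request:
step_arm(
  targets=[-33.4, -15, -2.2, -0.44, -2.11, -1.65, -33, -15.9, -1.1, -0.44, -2.11, -1.65, -32.5, -16.8, 0, -0.44, -2.11, -1.65, -32, -17.8, 1, -0.44, -2.11, -1.65, -31.5, -18.7, 2.1, -0.44, -2.11, -1.65, -30.8, -19.6, 3.1, -0.44, -2.11, -1.65, -30.1, -20.5, 4, -0.45, -2.11, -1.65, -29.3, -21.4, 4.9, -0.44, -2.11, -1.66, -28.5, -22.3, 5.9, -0.45, -2.11, -1.65, -27.6, -23.2, 6.7, -0.44, -2.12, -1.66, -26.7, -24, 7.5, -0.45, -2.11, -1.65, -25.7, -24.8, 8.3, -0.44, -2.12, -1.66],
)

```text
clock: 2.9
position: [507.3, 319.4, 283.4]
ee_rot: [-0.108, 2.688, 0.043]
contact_force: [0.6, 0.9, 0.7]
finger_gap: 85.3
```

Request:
step_arm(
  targets=[-24.6, -25.6, 9, -0.45, -2.11, -1.65, -23.5, -26.4, 9.8, -0.44, -2.12, -1.66, 0, 0, 0, 0, 0, 0, 0, 0, 0, 0, 0, 0],
  gripper=-1,
)

```text
clock: 3.23
position: [563.4, 271.2, 287.3]
ee_rot: [-0.177, 2.613, 0.047]
contact_force: [0.5, 0.1, -0.1]
finger_gap: 85.2
```

```bash
cat >> h.py <<'E'
def wrist():
    s=bot.read_state(); p=cams.grab_frame('wrist'); T=np.asarray(p['hand_eye']); q=rot(s['ee_rot'])
    p['rotation']=q@T[:3,:3]; p['position']=q@T[:3,3]+s['position']; return p
E
python3 - <<'E'
from plan import *
plan([(slopept((646.5,285.5),8,0,170),obj(0,0,0,8,30),1)])
p=wrist(); print(p['hand_eye'])
o=outline_of('weight',p); print([(x['score'],x['bbox']) for x in o])
v,e=fit([(p,o[0]['mask'])],onslope(MODELS['weight'],10),[646.5,285.5,.14]); print(v,np.degrees(v[2]),e)
for c,n in(((0,0,255),v),((0,255,0),[646.5,285.5,.14])):
  for b in xf(onslope(MODELS['weight'],10),n):
    h=cv2.convexHull(proj(p,b).astype(np.float32)).astype(np.int32); cv2.polylines(p['frame'],[h],True,c[::-1])
save(p,'w1')
E
```

```text
t 3.23 q [-0.86  0.16  0.23  1.98  0.39  0.57  0.78] F [ 0.5  0.1 -0.1] gap 85.2
1 goal: [0.7,2.6,-0.3,-0.13,0,-0.23]
[[ 1.48097069e-03  9.65299150e-01  2.61142408e-01  6.76488676e+01]
 [ 9.99998521e-01 -1.65796834e-03  4.57478071e-04 -1.79721676e-01]
 [ 8.74569037e-04  2.61141344e-01 -9.65300178e-01 -1.17622462e+02]
 [ 0.00000000e+00  0.00000000e+00  0.00000000e+00  1.00000000e+00]]
[(0.74, [319.1, 191.2, 152.0, 111.7])]
[6.40639896e+02 2.85158158e+02 1.44973348e-01] 8.306360985807121 0.030692974105477333
```

View pics/w1.png

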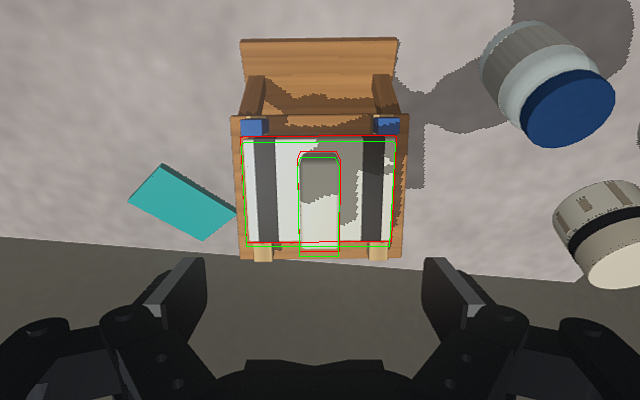

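The fitted outline (red) sits on the weight, about x 243–397, y 136–243 px, and the block at about (320,200). The terracotta tile edge shows underneath. It agrees with the overhead fit to within about 6 mm along the slope and 1 mm across, so I'll grasp the block.

Run:
```python
from plan import *
S=(644,285.3)
plan([(slopept(S,8.2,-1,56),obj(0,0,0,8.2,30),6)])
```

```text
t 3.33 q [-0.86  0.16  0.23  1.98  0.39  0.58  0.78] F [-0.2  0.7 -0.8] gap 85.4
6 goal: [0.5,-0.1,18.8,-0.01,0,-0.03,0.5,-0.1,18.8,-0.01,0,-0.03,0.4,-0.2,18.8,-0.01,-0.01,-0.03,0.5,-0.2,18.8,-0.01,0,-0.03,0.5,-0.1,18.9,-0.01,-0.01,-0.03,0.4,-0.2,18.8,-0.01,0,-0.02]
```

Request:
step_arm(
  targets=[0.5, -0.1, 18.8, 0, 0, -0.03, 0.5, -0.1, 18.8, 0, 0, -0.03, 0.4, -0.2, 18.8, 0, 0, -0.03, 0.5, -0.2, 18.8, 0, 0, -0.03, 0.5, -0.1, 18.9, 0, 0, -0.03, 0.4, -0.2, 18.8, 0, 0, 0, 0, 0, 0, 0, 0, 0, 0, 0, 0, 0, 0, 0],
)

```text
clock: 4.0
position: [614.8, 281.6, 186.9]
ee_rot: [-0.189, 2.614, 0.047]
contact_force: [-0.7, -0.0, 0.3]
finger_gap: 85.3
```

Request:
step_arm(
  targets=[0, 0, 0, 0, 0, 0, 0, 0, 0, 0, 0, 0, 0, 0, 0, 0, 0, 0, 0, 0, 0, 0, 0, 0, 0, 0, 0, 0, 0, 0, 0, 0, 0, 0, 0, 0, 0, 0, 0, 0, 0, 0, 0, 0, 0, 0, 0, 0],
  gripper=1,
)

```text
clock: 4.67
position: [615.9, 280.7, 189.0]
ee_rot: [-0.186, 2.611, 0.05]
contact_force: [-5.2, -1.5, 6.5]
finger_gap: 25.1
```

Request:
step_arm(
  targets=[0, 0, -5, 0, 0, 0, 0, 0, -10, 0, 0, 0, 0, 0, -20, 0, 0, 0, 0, 0, -25, 0, 0, 0],
)

```text
clock: 5.0
position: [585.0, 275.1, 239.1]
ee_rot: [-0.186, 2.615, 0.045]
contact_force: [0.2, 0.6, -1.8]
finger_gap: 25.2
```

Run:
```python
from plan import *
s=bot.read_state(); c=np.array(s['position'])
plan([([600,200,230],obj(0,0,0,8.2,20),1),([640,-50,180],obj(0,0,0,0,0),1),([640,-50,62],obj(0,0,0,0,0),1)])
```

```text
t 5.0 q [-0.84  0.26  0.24  1.99  0.39  0.47  0.78] F [ 0.2  0.6 -1.8] gap 25.2
3 goal: [0.3,-25.5,3.4,-0.08,3.27,-0.01,0.1,-25.4,3.4,-0.08,3.27,-0.01,0,-25.5,3.3,-0.07,3.27,0]
7 goal: [1.9,-36.2,6.9,0.2,2.85,1.16,0.8,-36.2,7.1,0.2,2.85,1.16,-0.3,-36.1,7.3,0.21,2.85,1.16,-1.3,-36.1,7.3,0.2,2.86,1.16,-2.4,-36,7.4,0.21,2.85,1.16,-3.6,-36,7.3,0.2,2.86,1.16,-4.6,-35.8,7.3,0.21,2.85,1.16]
4 goal: [0,0,29.5,0,0,0,0,0,29.5,0,0,0,0,0,29.5,0,0,0,0,0,29.5,0,0,0]
```

Request:
step_arm(
  targets=[0.3, -25.5, 3.4, -0.08, 3.27, 0, 0.1, -25.4, 3.4, -0.08, 3.27, 0, 0, -25.5, 3.3, -0.07, 3.27, 0, 1.9, -36.2, 6.9, 0.2, 2.85, 1.16, 0.8, -36.2, 7.1, 0.2, 2.85, 1.16, -0.3, -36.1, 7.3, 0.21, 2.85, 1.16, -1.3, -36.1, 7.3, 0.2, 2.86, 1.16, -2.4, -36, 7.4, 0.21, 2.85, 1.16, -3.6, -36, 7.3, 0.2, 2.86, 1.16, -4.6, -35.8, 7.3, 0.21, 2.85, 1.16, 0, 0, 25, 0, 0, 0, 0, 0, 30, 0, 0, 0],
)

```text
clock: 6.0
position: [643.4, -52.8, 126.7]
ee_rot: [0.008, 3.135, 0.002]
contact_force: [0.2, 0.5, -3.7]
finger_gap: 25.2
```

Request:
step_arm(
  targets=[0, 0, 30, 0, 0, 0, 0, 0, 25, 0, 0, 0, 0, 0, 0, 0, 0, 0, 0, 0, 0, 0, 0, 0],
)

```text
clock: 6.33
position: [640.7, -48.3, 69.6]
ee_rot: [0.001, -3.141, -0.004]
contact_force: [-0.2, 0.1, -1.9]
finger_gap: 25.5
```

Run:
```python
from plan import *
plan([([640,-50,50],obj(0,0,0,0,0),4)])
```

```text
t 6.33 q [-0.1   0.64  0.14  1.72 -0.12  0.79  1.67] F [-0.2  0.1 -1.9] gap 25.5
4 goal: [0.2,-0.4,4.9,0.04,-0.01,0.01,0.2,-0.5,4.9,0.04,0,0.01,0.2,-0.4,4.9,0.04,-0.01,0.01,0.1,-0.5,4.9,0.04,0,0]
```

Request:
step_arm(
  targets=[0, 0, 5, 0, 0, 0, 0, 0, 5, 0, 0, 0, 0, 0, 4, 0, 0, 0, 0, 0, 3, 0, 0, 0, 0, 0, 0, 0, 0, 0],
)

```text
clock: 6.75
position: [641.8, -48.3, 53.1]
ee_rot: [-0.001, 3.139, 0.004]
contact_force: [0.1, -0.0, -2.2]
finger_gap: 25.3
```

Request:
step_arm(
  targets=[0, 0, 2, 0, 0, 0, 0, 0, 2, 0, 0, 0, 0, 0, 0, 0, 0, 0],
)

```text
clock: 7.0
position: [642.2, -48.4, 49.3]
ee_rot: [-0.001, 3.138, 0.004]
contact_force: [0.5, 0.4, -1.0]
finger_gap: 25.0
```

Request:
step_arm(
  targets=[0, 0, 1, 0, 0, 0, 0, 0, 1, 0, 0, 0, 0, 0, 0, 0, 0, 0],
)

```text
clock: 7.25
position: [642.3, -48.2, 49.0]
ee_rot: [-0.001, 3.138, 0.005]
contact_force: [-4.7, 1.9, 13.5]
finger_gap: 25.2
```

Request:
step_arm(
  targets=[0, 0, 1, 0, 0, 0, 0, 0, 0, 0, 0, 0],
)

```text
clock: 7.42
position: [642.4, -48.2, 48.9]
ee_rot: [-0.001, 3.138, 0.005]
contact_force: [-7.6, 1.9, 20.6]
finger_gap: 25.3
```

Request:
step_arm(
  targets=[0, 0, 1, 0, 0, 0, 0, 0, 0, 0, 0, 0],
)

```text
clock: 7.58
position: [642.3, -48.2, 48.9]
ee_rot: [-0.001, 3.137, 0.005]
contact_force: [-10.4, 2.9, 28.9]
finger_gap: 25.3
```

Request:
step_arm(
  targets=[0, 0, -2.5, 0, 0, 0, 0, 0, 0, 0, 0, 0, 0, 0, 0, 0, 0, 0, 0, 0, 0, 0, 0, 0, 0, 0, 0, 0, 0, 0],
  gripper=-1,
)

```text
clock: 8.0
position: [641.8, -48.4, 47.3]
ee_rot: [-0.001, 3.139, 0.004]
contact_force: [0.6, -0.5, -0.3]
finger_gap: 83.1
```

Request:
step_arm(
  targets=[0, 0, -5, 0, 0, 0, 0, 0, -20, 0, 0, 0, 0, 0, -30, 0, 0, 0, 0, 0, -30, 0, 0, 0, 0, 0, -30, 0, 0, 0],
)

```text
clock: 8.42
position: [641.3, -48.8, 163.8]
ee_rot: [-0.001, 3.14, 0.004]
contact_force: [1.9, 0.0, -0.7]
finger_gap: 85.3
```

Run:
```python
from plan import *
plan([([460,0,210],obj(0,0,0,-12,0),1)])
```

```text
t 8.42 q [-0.11  0.53  0.16  1.66 -0.1   0.96  1.66] F [ 1.9  0.  -0.7] gap 85.3
6 goal: [30.2,8.2,-7.7,0.03,0.02,2,30.5,7.1,-7.7,0.03,0.02,2,30.7,6,-7.7,0.03,0.01,2,30.9,4.9,-7.7,0.02,0.02,2.01,31,3.9,-7.8,0.03,0.01,2,31.2,2.7,-7.7,0.02,0.02,2.01]
```

Request:
step_arm(
  targets=[30.2, 8.2, -7.7, 0, 0, 2, 30.5, 7.1, -7.7, 0, 0, 2, 30.7, 6, -7.7, 0, 0, 2, 30.9, 4.9, -7.7, 0, 0, 2, 31, 3.9, -7.8, 0, 0, 2, 31.2, 2.7, -7.7, 0, 0, 2, 0, 0, 0, 0, 0, 0, 0, 0, 0, 0, 0, 0],
)

```text
clock: 9.08
position: [459.5, 0.4, 209.6]
ee_rot: [0.325, 3.121, 0.006]
contact_force: [0.5, -0.4, -1.1]
finger_gap: 85.2
```

```bash
cat > tr.py <<'E'
from plan import *
ps=[wrist(),cams.grab_frame('top')]
for p in ps:
    o=[x for x in outline_of('trowel',p)]; print([(x['score'],x['bbox']) for x in o])
    v,e=fit([(p,o[0]['mask'])],MODELS['trowel'],[450,4,-.22]); print(v,np.degrees(v[2]),e)
    print('lip',[onz(p,x['pixel'],3) for x in pinpoint('trowel_lip',p)[:1]])
    p['frame'][o[0]['mask']]//=2
    for b in xf(MODELS['trowel'],v):
        cv2.polylines(p['frame'],[cv2.convexHull(proj(p,b).astype(np.float32)).astype(np.int32)],True,(255,0,0))
save(ps[0],'w2')
E
python3 tr.py
```

```text
[(0.6, [315.1, 182.3, 66.2, 159.7])]
[ 4.45277215e+02  2.95582636e+00 -2.14316022e-01] -12.279403571042687 0.009457213804125786
lip []
[(0.55, [320.2, 237.4, 22.2, 21.3]), (0.51, [473.3, 203.8, 39.0, 29.8])]
[ 4.74919018e+02  3.79922043e+00 -2.92035507e-01] -16.732402033147636 1.342158555984497
lip [array([460.09967631,  -4.75210042,   3.        ])]
```

View pics/w2.png

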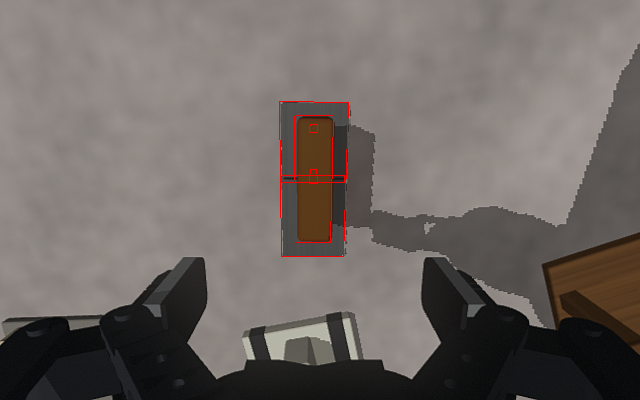

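The trowel fit overlays the picture closely: handle 297–334 × 115–243 px, lip at row 179. The wrist view puts things about 5 mm nearer in x than the fixed cameras, for both weight and trowel. Differences between objects agree to 1 mm, so I'll work with differences.

Run:
```python
from plan import *
plan([([442.6,4.6,110],obj(0,0,0,-12.3,0),4),([442.6,4.6,70],obj(0,0,0,-12.3,0),3)])
```

```text
t 9.38 q [-0.28  0.18  0.2   2.05 -0.05  0.91  1.31] F [ 0.3 -1.1 -0.5] gap 85.4
4 goal: [4.8,0.2,24.6,0.04,0.03,0.08,4.7,0.2,24.5,0.04,0.02,0.07,4.7,0.2,24.6,0.04,0.03,0.08,4.7,0.2,24.5,0.04,0.02,0.07]
3 goal: [0,0,13.3,0,0,0,0,0,13.4,0,0,0,0,0,13.3,0,0,0]
```

Request:
step_arm(
  targets=[4.8, 0.2, 24.6, 0.04, 0, 0.08, 4.7, 0.2, 24.5, 0.04, 0, 0.07, 4.7, 0.2, 24.6, 0.04, 0, 0.08, 4.7, 0.2, 24.5, 0.04, 0, 0.07, 0, 0, 13.3, 0, 0, 0, 0, 0, 13.4, 0, 0, 0, 0, 0, 13.3, 0, 0, 0, 0, 0, 0, 0, 0, 0, 0, 0, 0, 0, 0, 0],
)

```text
clock: 10.13
position: [442.0, 4.5, 69.7]
ee_rot: [0.337, 3.123, -0.001]
contact_force: [0.9, -0.1, 0.3]
finger_gap: 85.2
```

Request:
step_arm(
  targets=[0, 0, 0, 0, 0, 0, 0, 0, 0, 0, 0, 0, 0, 0, 0, 0, 0, 0, 0, 0, 0, 0, 0, 0, 0, 0, 0, 0, 0, 0, 0, 0, 0, 0, 0, 0, 0, 0, 0, 0, 0, 0, 0, 0, 0, 0, 0, 0],
  gripper=1,
)

```text
clock: 10.8
position: [442.6, 5.0, 70.9]
ee_rot: [0.335, 3.121, 0.001]
contact_force: [-0.4, 0.5, 7.0]
finger_gap: 25.3
```

Run:
```python
from plan import *
s=bot.read_state(); print(s['position'],R.from_matrix((R.from_rotvec(s['ee_rot']).as_matrix()@FL)).as_euler('zyx',degrees=True),s['moment'])
plan([([442.6,4.6,170],obj(0,0,0,-12.3,0),1)])
```

```text
[442.58599196   5.0331804   70.88210197] [-12.26252867  -0.18024286   0.01853483] [-0.05103068  0.26260242 -0.01021982]
t 10.8 q [-0.25  0.38  0.16  2.21 -0.11  0.55  1.35] F [-0.4  0.5  7. ] gap 25.3
3 goal: [-0.1,-0.1,-33,0.02,0.06,0.01,-0.1,-0.1,-33.1,0.02,0.06,0.01,-0.1,-0.2,-33,0.02,0.05,0.02]
```

Run:
```python
from plan import *
S=(646.5,285.5)
print(slopept(S,8.2,-170-7.6,-15+71))
plan([([442.6,4.6,160],obj(0,0,0,-12.3,0),4),(slopept(S,8.2,-210,70),obj(0,0,0,8.2,30),1)],vmax=33)
```

```text
[466.55263199 259.56918815  99.69742261]
t 10.8 q [-0.25  0.38  0.16  2.21 -0.11  0.55  1.35] F [-0.4  0.5  7. ] gap 25.3
4 goal: [-0.1,-0.1,-22.3,0.01,0.04,0.01,-0.1,-0.1,-22.3,0.02,0.04,0.01,0,-0.1,-22.3,0.01,0.05,0.01,-0.1,-0.1,-22.2,0.02,0.04,0.01]
8 goal: [8,30.2,8,-0.67,-3.71,-2.5,7.2,30.5,7.9,-0.67,-3.71,-2.5,6.3,30.7,7.8,-0.67,-3.71,-2.5,5.5,30.9,7.8,-0.67,-3.71,-2.51,4.7,31,7.9,-0.67,-3.71,-2.5,3.8,31.1,7.9,-0.67,-3.71,-2.51,2.9,31.1,8.1,-0.68,-3.71,-2.5,2.2,31.1,8.3,-0.67,-3.71,-2.51]
```

Request:
step_arm(
  targets=[0, 0, -22.3, 0, 0, 0, 0, 0, -22.3, 0, 0, 0, 0, 0, -22.3, 0, 0, 0, 0, 0, -22.2, 0, 0, 0, 8, 30.2, 8, -0.67, -3.71, -2.5, 7.2, 30.5, 7.9, -0.67, -3.71, -2.5, 6.3, 30.7, 7.8, -0.67, -3.71, -2.5, 5.5, 30.9, 7.8, -0.67, -3.71, -2.5, 4.7, 31, 7.9, -0.67, -3.71, -2.5, 3.8, 31.1, 7.9, -0.67, -3.71, -2.5, 2.9, 31.1, 8.1, -0.67, -3.71, -2.5, 2.2, 31.1, 8.3, -0.67, -3.71, -2.5],
)

```text
clock: 11.8
position: [437.9, 204.9, 105.7]
ee_rot: [-0.095, 2.705, 0.023]
contact_force: [0.2, -0.6, -3.1]
finger_gap: 24.9
```

Request:
step_arm(
  targets=[0, 0, 0, 0, 0, 0, 0, 0, 0, 0, 0, 0],
)

```text
clock: 11.97
position: [438.3, 203.3, 105.7]
ee_rot: [-0.094, 2.707, 0.02]
contact_force: [-0.1, -0.5, -1.8]
finger_gap: 25.1
```

```bash
cat > st.py <<'E'
from plan import *
ps={'wrist':wrist(),'top':cams.grab_frame('top'),'scene':cams.grab_frame('scene')}
s=bot.read_state(); print(s['position'],R.from_matrix((R.from_rotvec(s['ee_rot']).as_matrix()@FL)).as_euler('zyx',degrees=True))
b=onslope(MODELS['tile'],0,-2); obs={}
for n,p in ps.items():
    save(p,n+'3')
    ref=proj(p,[644,285,145])[0]
    o=[x for x in outline_of('tile',p) if np.hypot(*(np.array(x['bbox'][:2])-ref))<60]
    if not o: print(n,'none',ref); continue
    obs[n]=(p,o[0]['mask']); v,e=fit([obs[n]],b,[646,285.5,.14]); print(n,o[0]['score'],np.round(v,1),np.degrees(v[2]),round(e,3))
    for q in xf(b,v): cv2.polylines(p['frame'],[cv2.convexHull(proj(p,q).astype(np.float32)).astype(np.int32)],True,(255,0,0))
if 'top' in obs and 'scene' in obs: v,e=fit([obs['top'],obs['scene']],b,[646,285.5,.14]);print('both',v,np.degrees(v[2]),e)
c=[]
for n,(x,y) in(('scene',(408,205)),('top',(215,190))):
    c.append(cv2.resize(ps[n]['frame'][y-60:y+60,x-70:x+90],None,fx=2.5,fy=2.5,interpolation=2))
c=np.hstack(c); w=cv2.resize(ps['wrist']['frame'][20:230,150:490],(800,494)) if 0 else ps['wrist']['frame']
cv2.imwrite('pics/c3.png',c[...,::-1]); cv2.imwrite('pics/w3.png',w[...,::-1])
E
python3 st.py
```

```text
[439.51871693 201.74916693 106.46425094] [  4.04709882 -24.83738018   1.78665345]
wrist none [415.98687236 539.56254628]
top 0.59 [6.513e+02 2.862e+02 1.000e-01] 7.704857722581643 0.032
scene 0.8 [6.503e+02 2.857e+02 1.000e-01] 8.002068823920117 0.034
both [6.50333612e+02 2.85644954e+02 1.39761328e-01] 8.007734250517704 0.06993541121482849
```

View pics/w3.png

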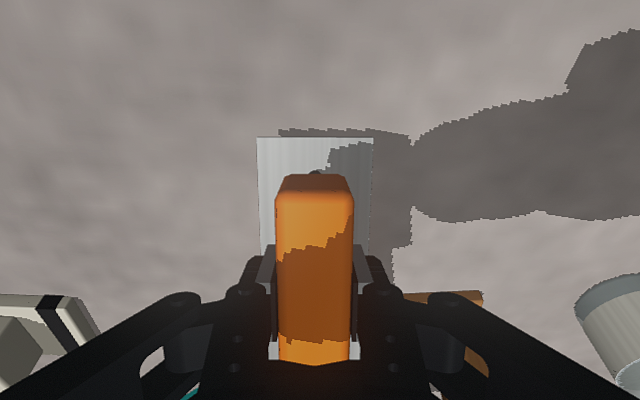

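View pics/c3.png

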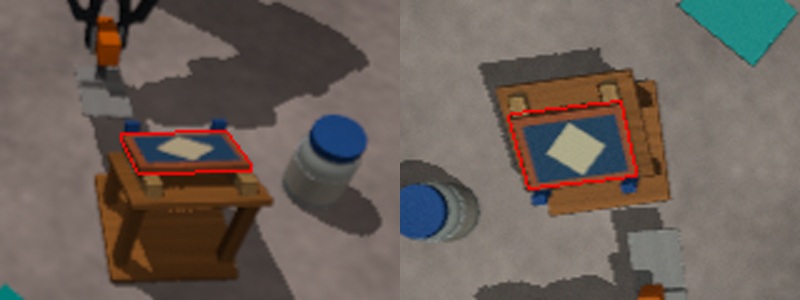

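The tile on the stand has the blue and cream face and is undisturbed; both fixed cameras fit it at yaw 8.0° with its centre at about (648.6, 285.6). The wrist view shows the handle square in the jaws and the blade heel at row 136. The arm fell short on the turn, so I'll go on to the pre-insertion pose.

Run:
```python
from plan import *
plan([(slopept((649.5,285.6),8.0,-177.6,56),obj(0,0,0,8.0,30),6)],vmax=25,wmax=4)
```

```text
t 12.27 q [-1.09  0.28  0.45  2.4   0.78  0.17  0.2 ] F [-0.1 -0.7 -2.4] gap 25.2
6 goal: [-4.5,9.4,3.4,-0.32,-0.84,-0.66,-4.6,9.4,3.5,-0.32,-0.84,-0.65,-4.7,9.3,3.6,-0.32,-0.85,-0.66,-4.7,9.2,3.8,-0.32,-0.84,-0.65,-4.8,9.1,3.9,-0.32,-0.85,-0.66,-4.8,9.1,4,-0.31,-0.84,-0.65]
```

Request:
step_arm(
  targets=[-4.5, 9.4, 3.4, -0.32, -0.84, -0.66, -4.6, 9.4, 3.5, -0.32, -0.84, -0.66, -4.7, 9.3, 3.6, -0.32, -0.84, -0.66, -4.7, 9.2, 3.8, -0.32, -0.84, -0.66, -4.8, 9.1, 3.9, -0.32, -0.84, -0.66, -4.8, 9.1, 4, -0.32, -0.84, -0.66, 0, 0, 0, 0, 0, 0],
)

```text
clock: 12.85
position: [469.5, 262.8, 99.4]
ee_rot: [-0.189, 2.612, 0.051]
contact_force: [-0.0, 0.4, -1.3]
finger_gap: 25.5
```

Run:
```python
from plan import *
plan([(slopept((649.5,285.6),8.0,-170,56),obj(0,0,0,8.0,30),6)],vmax=25,wmax=4)
s=bot.read_state(); print(s['position'],R.from_matrix((R.from_rotvec(s['ee_rot']).as_matrix()@FL)).as_euler('zyx',degrees=True))
```

```text
t 12.85 q [-1.18  0.38  0.47  2.35  1.43  0.13 -0.46] F [-0.   0.4 -1.3] gap 25.5
6 goal: [-1.2,-0.4,-0.1,0.03,0,0.04,-1.2,-0.4,-0.1,0.02,0.01,0.04,-1.2,-0.4,-0.1,0.03,0,0.04,-1.3,-0.4,-0.1,0.02,0.01,0.04,-1.2,-0.4,0,0.03,0,0.04,-1.3,-0.5,-0.1,0.02,0.01,0.04]
[469.53866124 262.81238909  99.37190348] [  9.54135175 -29.67923378   4.77116139]
```

Run:
```python
from plan import *
s=bot.read_state(); p0=np.array(s['position']); q=R.from_rotvec(s['ee_rot'])
ps={n:cams.grab_frame(n) for n in('top','scene')}
# predicted trowel points in world: tool coords
def T(x,y,z): return p0+q.apply([-(x+7.6),y,70.9-z])
L=T(14,0,3); print('pred lip',L)
l={n:pinpoint('trowel_lip',p) for n,p in ps.items()}
for n in ps: print(n,[(x['pixel'],x['score']) for x in l[n][:2]],proj(ps[n],L))
if all(l.values()): print('tri',tri([(ps[n],l[n][0]['pixel']) for n in ps]))
for n,p in ps.items():
    for (b,f) in ((box(-55,90,-30,30,0,3),T),(box(-45,45,-13,13,46,80),T)):
        c=cv2.convexHull(proj(p,np.array([T(*v) for v in b])).astype(np.float32)); 
        cv2.polylines(p['frame'],[np.round(c*16).astype(np.int32)],True,(255,0,0),1,cv2.LINE_AA,4)
    for bb in onslope(MODELS['tile'],0,-2)+[((box(-60,60,-42,42,-18,-18)@SL.T)+[0,0,140])]:
        c=cv2.convexHull(proj(p,xf([bb],[650.4,285.6,np.radians(8)])[0]).astype(np.float32)); cv2.polylines(p['frame'],[np.round(c*16).astype(np.int32)],True,(0,255,0),1,cv2.LINE_AA,4)
c=[cv2.resize(ps[n]['frame'][y-75:y+75,x-50:x+50],None,fx=4,fy=4,interpolation=2) for n,(x,y) in(('scene',(385,190)),('top',(230,225)))]
cv2.imwrite('pics/c4.png',np.hstack(c)[...,::-1])
```

```text
pred lip [521.6656352  270.4098693   51.39246121]
top [([229.2, 232.7], 0.62)] [[226.84035086 232.47460892]]
scene [([396.3, 189.8], 0.62)] [[399.30407942 190.81213056]]
tri [521.29352517 261.50506741  54.84062671]
```

View pics/c4.png

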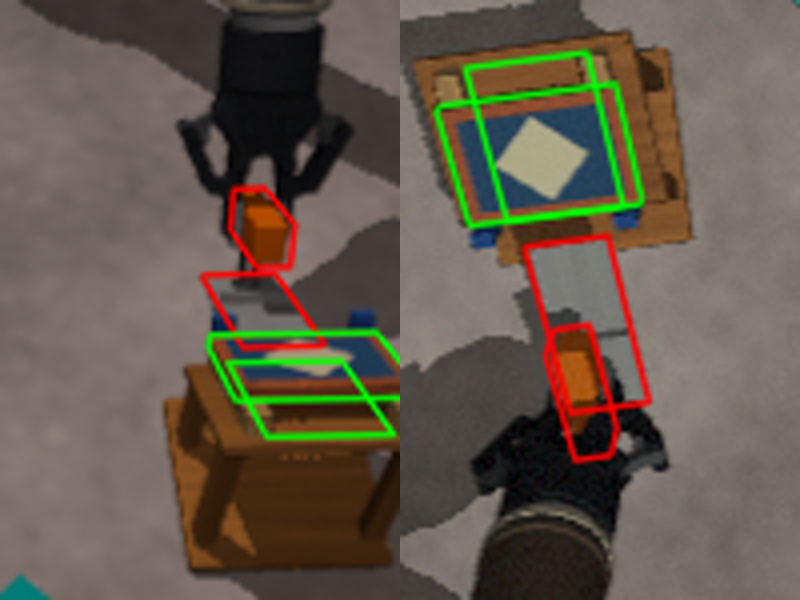

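Run:
```python
from plan import *
ps={n:cams.grab_frame(n) for n in('top','scene')}
for n,p in ps.items():
    f=cv2.resize(p['frame'],None,fx=4,fy=4,interpolation=2); h=cv2.cvtColor(f,cv2.COLOR_RGB2HSV)
    m=((h[...,0]>100)&(h[...,0]<125)&(h[...,1]>130)&(h[...,2]>60)).astype(np.uint8)
    k,_,st,ce=cv2.connectedComponentsWithStats(m)
    pred=[proj(p,slopept((650.4,285.6),8,-49,18,y))[0] for y in(50,-50)]
    print(n,'pred',np.round(pred,1))
    for i in range(1,k):
        c=(ce[i]+.5)/4-.5
        if st[i,4]>60 and min(np.hypot(*(c-q)) for q in pred)<40: print(np.round(c,1),st[i,2:]/[4,4,16],f[int(ce[i][1]),int(ce[i][0])])
cv2.imwrite('pics/c5.png',cv2.resize(ps['top']['frame'][165:265,165:285],None,fx=6.5,fy=6,interpolation=cv2.INTER_NEAREST)[...,::-1])
```

```text
top pred [[200.2 207.9]
 [235.9 203.3]]
[226.6 187.3] [ 22.25    23.5    231.3125] [ 85 100 106]
[203.2 190.5] [ 22.75  23.25 228.75] [74 91 96]
[236.1 204.2] [ 5.75   4.5   21.375] [ 34  67 116]
[200.4 209. ] [ 5.75  5.25 23.  ] [ 31  65 113]
scene pred [[425.3 194.7]
 [390.4 195.3]]
[425.3 194.3] [ 5.75  4.5  21.5 ] [15 40 76]
[390.5 195.2] [ 5.5     4.5    19.5625] [11 34 65]
[424.5 204.1] [17.25    9.25   74.0625] [25 55 83]
[399.1 204.3] [19.25  9.   79.5 ] [33 59 84]
```

View pics/c5.png

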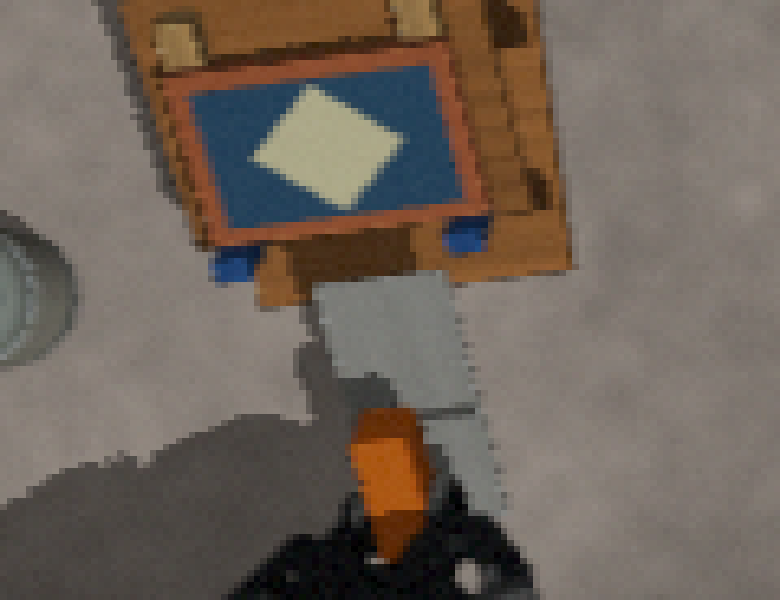

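Run:
```python
from plan import *
s=bot.read_state(); p0=np.array(s['position']); q=R.from_rotvec(s['ee_rot'])
p=cams.grab_frame('top')
T=lambda x,y,z: p0+q.apply([-(x+7.6),y,70.9-z])
M=R.from_euler('z',8,degrees=True).as_matrix()@SL
for y in(30,-30):
    W=T(90,y,3); print(proj(p,W), 'slope',np.round(M.T@(W-[650.4,285.6,140]),1))
for px in((213,212.2),(233.8,210)):
    # intersect with plane n=-12
    t,d=ray(p,px); n=M[:,2]; o=np.array([650.4,285.6,140])+n*-12; W=t+d*((o-t)@n)/(d@n); print(np.round(M.T@(W-[650.4,285.6,140]),1))
plan([(slopept((650.4,285.6),8.0,-160,56,0),obj(0,0,0,8.0,30),2)])
```

```text
[[211.5543893  211.93938266]] slope [-81.5  30.8 -11.4]
[[232.20914946 209.27683589]] slope [-81.4 -29.2 -11.4]
[-83.3  27.1 -12. ]
[-84.7 -33.  -12. ]
t 13.2 q [-1.18  0.38  0.47  2.35  1.43  0.13 -0.45] F [ 1.  -0.3 -2.1] gap 25.2
2 goal: [-9.5,-0.4,0.3,0.02,-0.02,0.06,-9.5,-0.5,0.3,0.02,-0.01,0.06]
```

Run:
```python
from plan import *
S=(650.4,285.6); o=obj(0,0,0,8,30)
plan([(slopept(S,8,-165,55.5,1),o,2),(slopept(S,8,-70.6,55.5,1),o,10)])
```

```text
t 13.2 q [-1.18  0.38  0.47  2.35  1.43  0.13 -0.45] F [ 1.  -0.3 -2.1] gap 25.2
2 goal: [-7,0.1,0.5,0.02,-0.02,0.06,-7,0,0.6,0.02,-0.01,0.06]
10 goal: [-9.4,0,0,0,0,0,-9.4,0,0,0,0,0,-9.4,0,0,0,0,0,-9.5,0,0,0,0,0,-9.4,0,0,0,0,0,-9.5,0,0,0,0,0,-9.4,0,0,0,0,0,-9.5,0,0,0,0,0,-9.4,0,0,0,0,0,-9.5,0,0,0,0,0]
```

Request:
step_arm(
  targets=[-7, 0, 0.5, 0, 0, 0.06, -7, 0, 0.6, 0, 0, 0.06, -9.4, 0, 0, 0, 0, 0, -9.4, 0, 0, 0, 0, 0, -9.4, 0, 0, 0, 0, 0, 0, 0, 0, 0, 0, 0],
)

```text
clock: 13.7
position: [507.2, 266.7, 120.8]
ee_rot: [-0.181, 2.611, 0.051]
contact_force: [0.6, 0.4, -1.5]
finger_gap: 25.2
```

Run:
```python
from plan import *
S=(650.4,285.6); o=obj(0,0,0,8,30)
plan([(slopept(S,8,-70.6,55.5,1),o,7)])
```

```text
t 13.7 q [-0.97  0.35  0.29  2.25  1.06  0.2  -0.02] F [ 0.6  0.4 -1.5] gap 25.2
7 goal: [-9.2,0,0,0.01,0.01,-0.01,-9.1,0,0,0.01,0.01,-0.01,-9.2,0,0,0.01,0.01,-0.01,-9.1,0,0,0.01,0.01,-0.01,-9.2,-0.1,0,0.01,0.01,-0.01,-9.1,0,0.1,0.01,0.02,-0.01,-9.2,-0.1,0,0.01,0.01,-0.01]
```

Request:
step_arm(
  targets=[-9.2, 0, 0, 0, 0, 0, -9.1, 0, 0, 0, 0, 0, -9.2, 0, 0, 0, 0, 0, -9.1, 0, 0, 0, 0, 0, -9.2, 0, 0, 0, 0, 0, -9.1, 0, 0, 0, 0, 0, -9.2, 0, 0, 0, 0, 0, 0, 0, 0, 0, 0, 0],
)

```text
clock: 14.37
position: [561.6, 274.3, 152.1]
ee_rot: [-0.182, 2.612, 0.05]
contact_force: [1.0, 0.2, -1.1]
finger_gap: 25.1
```

Run:
```python
from plan import *
S=(650.4,285.6); o=obj(0,0,0,8,30)
plan([(slopept(S,8,-70.6,55.5,1),o,1),(slopept(S,8,-70.6,71,1),o,6)])
ps={n:cams.grab_frame(n) for n in('top','scene')}
for n,p in ps.items(): print([(x['pixel'],x['score']) for x in pinpoint('trowel_lip',p)[:2]],proj(p,slopept(S,8,-50,-12.5)), [(x['pixel'],x['score']) for x in pinpoint('tile',p)[:2]],proj(p,slopept(S,8,-2,0)))
c=[cv2.resize(ps[n]['frame'][y-50:y+50,x-50:x+50],None,fx=4,fy=4,interpolation=2) for n,(x,y) in(('scene',(405,190)),('top',(220,205)))]
cv2.imwrite('pics/c6.png',np.hstack(c)[...,::-1])
```

```text
t 14.37 q [-0.74  0.35  0.09  2.11  0.81  0.31  0.32] F [ 1.   0.2 -1.1] gap 25.1
1 goal: [-0.8,-0.2,-0.2,0.04,0.05,-0.02]
6 goal: [0,0,-2.6,0,0,0,0,0,-2.6,0,0,0,0,0,-2.6,0,0,0,0,0,-2.6,0,0,0,0,0,-2.6,0,0,0,0,0,-2.5,0,0,0]
[([336.7, 196.6], 0.61)] [[219.77594106 200.82802332]] [([277.8, 134.2], 0.75), ([213.2, 189.2], 0.71)] [[215.18696131 187.7180653 ]]
[([407.5, 202.9], 0.77)] [[406.82100397 204.6375863 ]] [([409.6, 207.8], 0.74), ([343.2, 281.8], 0.62)] [[411.58098486 207.51073755]]
```

View pics/c6.png

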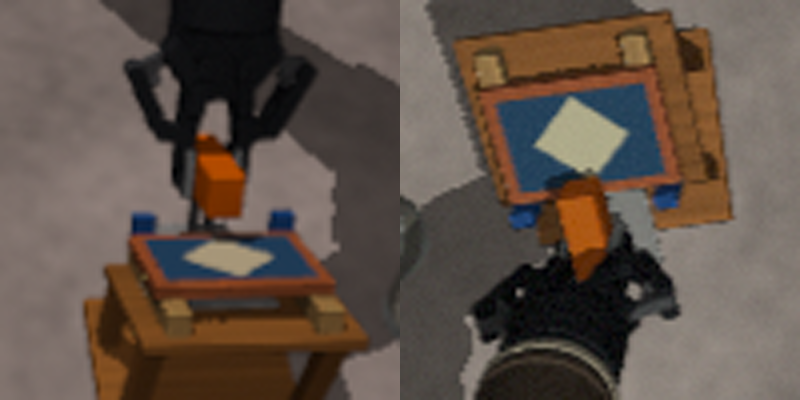

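The blade is under the tile between the battens (visible at scene crop (240,300)), the handle is clear of it and no force shows. I'll raise to just under contact, close the gap to the lip, then lift.

Request:
step_arm(
  targets=[0, -0.2, -2.5, 0, 0, 0, 0, 0, -3, 0, 0, 0, 0, 0, -3, 0, 0, 0, 0, 0, -2, 0, 0, 0, -1, 0, 0, 0, 0, 0, -1, 0, 0, 0, 0, 0, -1, 0, 0, 0, 0, 0, 0, 0, 0, 0, 0, 0],
)

```text
clock: 15.33
position: [558.2, 274.0, 162.2]
ee_rot: [-0.184, 2.613, 0.05]
contact_force: [0.1, 1.2, -1.9]
finger_gap: 25.0
```

Request:
step_arm(
  targets=[-1, 0, 0, 0, 0, 0, -1, 0, 0, 0, 0, 0, 0, 0, 0, 0, 0, 0],
)

```text
clock: 15.58
position: [559.8, 274.3, 163.1]
ee_rot: [-0.184, 2.613, 0.05]
contact_force: [-0.4, -0.0, -1.6]
finger_gap: 25.5
```

Request:
step_arm(
  targets=[-1, 0, 0, 0, 0, 0, -1, 0, 0, 0, 0, 0, 0, 0, 0, 0, 0, 0],
)

```text
clock: 15.83
position: [561.5, 274.6, 164.2]
ee_rot: [-0.185, 2.613, 0.05]
contact_force: [-0.2, -0.4, -1.7]
finger_gap: 25.4
```

Request:
step_arm(
  targets=[0, 0, -1.5, 0, 0, 0, 0, 0, -1.5, 0, 0, 0, 0, 0, -1.5, 0, 0, 0, 0, 0, -1.5, 0, 0, 0, 0, 0, -1.5, 0, 0, 0, 0, 0, 0, 0, 0, 0],
)

```text
clock: 16.33
position: [557.3, 273.9, 170.6]
ee_rot: [-0.185, 2.613, 0.05]
contact_force: [0.0, -0.9, -3.9]
finger_gap: 25.1
```

Run:
```python
from plan import *
s=bot.read_state(); print(np.round(s['position'],1),s['contact_force'],s['moment'])
ps={n:cams.grab_frame(n) for n in('top','scene')}
b=[q for q in onslope(MODELS['tile'],0,-2)]
for n,p in ps.items():
    o=[x for x in outline_of('tile',p) if np.hypot(*(np.array(x['bbox'][:2])-proj(p,[648,285,145])[0]))<30]
    if o: v,e=fit([(p,o[0]['mask'])],b,[650,285.5,.14]); print(n,np.round(v,1),np.degrees(v[2]),e)
c=[cv2.resize(ps[n]['frame'][y-50:y+50,x-50:x+50],None,fx=4,fy=4,interpolation=2) for n,(x,y) in(('scene',(405,190)),('top',(220,205)))]
cv2.imwrite('pics/c7.png',np.hstack(c)[...,::-1])
```

```text
[557.3 273.9 170.6] [ 0.01186512 -0.91438527 -3.93019367] [-0.16075335  1.13969603 -0.03221634]
top [6.506e+02 2.868e+02 1.000e-01] 7.185357329809056 0.028482820838689804
scene [6.441e+02 2.847e+02 2.000e-01] 8.854083958746328 0.009767948649823666
```

The lift force shows the tile's roughly 2 N on the trowel. I'll lift clear of the stops.

Request:
step_arm(
  targets=[0, 0, -2, 0, 0, 0, 0, 0, -4, 0, 0, 0, 0, 0, -4, 0, 0, 0, 0, 0, -4, 0, 0, 0, 0, 0, -4, 0, 0, 0, 0, 0, -4, 0, 0, 0, 0, 0, -4, 0, 0, 0, 0, 0, -4, 0, 0, 0, 0, 0, -4, 0, 0, 0, 0, 0, -4, 0, 0, 0, 0, 0, -4, 0, 0, 0, 0, 0, 0, 0, 0, 0],
)

```text
clock: 17.53
position: [536.7, 271.2, 207.8]
ee_rot: [-0.185, 2.612, 0.051]
contact_force: [0.6, -0.1, -3.9]
finger_gap: 25.0
```

Run:
```python
from plan import *
c=cams.grab_frame('scene')
plan([([525,262,225],obj(0,0,0,8,2),1),([510,120,230],obj(0,0,0,4,1.5),1)],vmax=12,wmax=2)
d=cams.grab_frame('top')
c=[cv2.resize(p['frame'][y-50:y+50,x-50:x+50],None,fx=4,fy=4,interpolation=2) for p,(x,y) in((c,(405,185)),(d,(220,205)))]
cv2.imwrite('pics/c7.png',np.hstack(c)[...,::-1])
```

```text
t 17.58 q [-0.69  0.23 -0.01  2.11  0.68  0.43  0.45] F [-0.6 -0.3 -4. ] gap 25.2
12 [0.2,-0.5,-1.4,0,1.87,0.01,0.2,-0.5,-1.4,0.01,1.87,0,0.3,-0.5,-1.4,0,1.87,0.01,0.3,-0.5,-1.4,0.01,1.87,0,0.4,-0.5,-1.4,0,1.87,0.01,0.4,-0.5,-1.4,0.01,1.87,0,0.4,-0.5,-1.4,0,1.87,0.01,0.5,-0.5,-1.4,0.01,1.87,0,0.5,-0.5,-1.4,0,1.87,0.01,0.6,-0.5,-1.3,0.01,1.86,0,0.6,-0.5,-1.3,0,1.87,0.01,0.7,-0.5,-1.3,0.01,1.86,0.0]
3 goal: [0.7,-0.5,-1.3,0,1.87,0.01,0.7,-0.4,-1.3,0.01,1.86,0,0.8,-0.5,-1.2,0,1.87,0.01]
12 goal: [2.9,-11.5,-0.5,0.01,0.04,0.33,2.8,-11.6,-0.5,0.01,0.04,0.33,2.7,-11.6,-0.5,0.01,0.04,0.33,2.7,-11.6,-0.5,0.01,0.04,0.33,2.6,-11.6,-0.5,0.01,0.04,0.33,2.5,-11.6,-0.5,0.01,0.04,0.34,2.5,-11.6,-0.5,0.01,0.04,0.33,2.4,-11.7,-0.5,0.01,0.04,0.34,2.3,-11.7,-0.5,0.01,0.04,0.33,2.3,-11.7,-0.5,0.01,0.05,0.34,2.2,-11.7,-0.5,0.01,0.04,0.33,2.1,-11.6,-0.5,0.01,0.05,0.34]
```

View pics/c7.png

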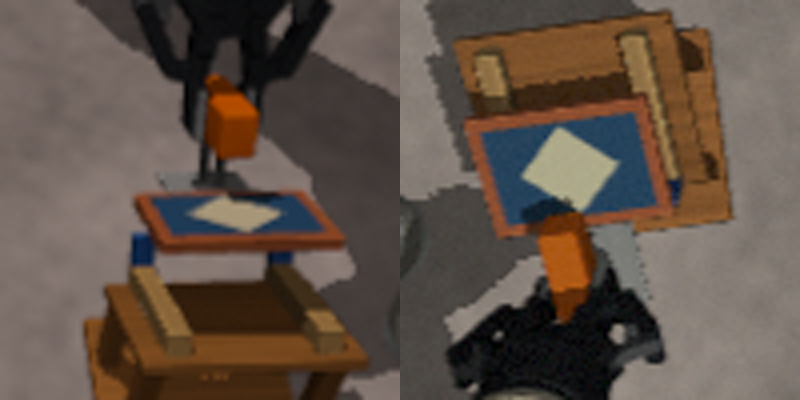

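The tile is up on the trowel, square and against the lip, clear of the stops. I'll level it with a bit more height and carry it across.

Request:
step_arm(
  targets=[0.2, -0.5, -3, 0, 1, 0, 0.2, -0.5, -4, 0, 1.87, 0, 0.3, -0.5, -4, 0, 1.87, 0, 0.3, -0.5, -4, 0, 1.87, 0, 0.4, -0.5, -4, 0, 1.87, 0, 0.4, -0.5, -4, 0, 1.87, 0, 0.4, -0.5, -4, 0, 1.87, 0, 0.5, -0.5, -4, 0, 1.87, 0, 0.5, -0.5, -4, 0, 1.87, 0, 0.6, -0.5, -4, 0, 1.87, 0, 0.6, -0.5, -4, 0, 1.87, 0, 0.7, -0.5, -4, 0, 1.87, 0],
)

```text
clock: 18.63
position: [516.9, 261.9, 249.1]
ee_rot: [-0.211, 2.99, 0.015]
contact_force: [0.3, 0.0, -4.9]
finger_gap: 25.3
```

Request:
step_arm(
  targets=[0.7, -0.5, -3, 0, 1.87, 0, 0.7, -0.5, -2, 0, 1.87, 0, 0.8, -0.5, -1, 0, 1.87, 0, 2, -4, 0, 0, 0.4, 0, 2.9, -8, -0.5, 0, 0, 0.33, 2.8, -11.6, -0.5, 0, 0, 0.33, 2.7, -11.6, -0.5, 0, 0, 0.33, 2.7, -11.6, -0.5, 0, 0, 0.33, 2.6, -11.6, -0.5, 0, 0, 0.33, 2.5, -11.6, -0.5, 0, 0, 0.34, 2.5, -11.6, -0.5, 0, 0, 0.33, 2.4, -11.7, -0.5, 0, 0, 0.34],
)

```text
clock: 19.63
position: [502.2, 163.4, 258.0]
ee_rot: [-0.145, 3.096, 0.007]
contact_force: [-0.1, 0.0, -4.5]
finger_gap: 25.3
```

Run:
```python
from plan import *
plan([([545,-160,230],obj(0,0,0,-5,1),1),([561,-265,170],obj(0,0,0,-9.5,0.5),12)],vmax=12,wmax=2)
s=bot.read_state(); print(np.round(s['position'],1),R.from_matrix((R.from_rotvec(s['ee_rot']).as_matrix()@FL)).as_euler('ZYX',degrees=True))
```

```text
t 19.63 q [-0.3   0.23 -0.14  1.85  0.05  1.02  1.21] F [-0.1  0.  -4.5] gap 25.3
12 [-0.4,-11.6,1,0.02,0.05,0.37,-0.5,-11.6,1,0.02,0.05,0.37,-0.5,-11.6,1,0.02,0.05,0.37,-0.6,-11.6,1,0.02,0.05,0.37,-0.7,-11.6,1,0.01,0.05,0.37,-0.8,-11.6,1,0.02,0.05,0.37,-0.9,-11.6,1,0.01,0.05,0.37,-0.9,-11.6,1,0.02,0.05,0.37,-1,-11.6,1,0.01,0.05,0.37,-1.1,-11.6,1,0.02,0.05,0.37,-1.2,-11.6,1,0.01,0.05,0.37,-1.2,-11.6,1,0.02,0.05,0.37]
12 [-1.3,-11.6,1,0.01,0.05,0.37,-1.4,-11.6,1,0.02,0.05,0.37,-1.5,-11.6,1,0.01,0.05,0.37,-1.5,-11.6,1,0.02,0.05,0.37,-1.6,-11.5,1,0.01,0.05,0.37,-1.7,-11.5,1.1,0.02,0.05,0.37,-1.8,-11.5,1,0.01,0.05,0.37,-1.8,-11.5,1.1,0.02,0.05,0.37,-1.9,-11.5,1.1,0.01,0.05,0.37,-2,-11.5,1,0.02,0.05,0.37,-2.1,-11.5,1.1,0.01,0.05,0.37,-2.1,-11.5,1,0.02,0.05,0.37]
4 goal: [-2.2,-11.4,1.1,0.01,0.05,0.37,-2.3,-11.4,1,0.02,0.05,0.37,-2.3,-11.4,1.1,0.01,0.05,0.38,-2.4,-11.4,1,0.02,0.05,0.37]
12 goal: [-2,-8.6,5,0,0.04,0.38,-2.1,-8.6,5,0.01,0.04,0.37,-2.1,-8.6,5,0,0.04,0.38,-2.2,-8.6,5,0.01,0.04,0.37,-2.2,-8.5,5.1,0,0.04,0.38,-2.3,-8.5,5,0.01,0.04,0.37,-2.4,-8.5,5.1,0,0.04,0.38,-2.4,-8.5,5,0.01,0.04,0.37,-2.5,-8.5,5.1,0,0.05,0.38,-2.5,-8.5,5,0.01,0.04,0.37,-2.6,-8.4,5.1,0,0.05,0.38,-2.7,-8.4,5,0.01,0.04,0.37]
[502.2 163.4 258. ] [ 5.37490192 -2.4166318   0.12990855]
```

Request:
step_arm(
  targets=[-0.4, -6, 1, 0, 0.05, 0.37, -0.5, -11.6, 1, 0.02, 0.05, 0.37, -0.5, -11.6, 1, 0.02, 0.05, 0.37, -0.6, -11.6, 1, 0.02, 0.05, 0.37, -0.7, -11.6, 1, 0, 0.05, 0.37, -0.8, -11.6, 1, 0.02, 0.05, 0.37, -0.9, -11.6, 1, 0, 0.05, 0.37, -0.9, -11.6, 1, 0.02, 0.05, 0.37, -1, -11.6, 1, 0, 0.05, 0.37, -1.1, -11.6, 1, 0.02, 0.05, 0.37, -1.2, -11.6, 1, 0, 0.05, 0.37, -1.2, -11.6, 1, 0.02, 0.05, 0.37],
)

```text
clock: 20.63
position: [520.5, 30.8, 245.8]
ee_rot: [-0.026, 3.11, 0.004]
contact_force: [-0.3, -0.3, -3.3]
finger_gap: 25.5
```

Request:
step_arm(
  targets=[-1.3, -11.6, 1, 0, 0.05, 0.37, -1.4, -11.6, 1, 0.02, 0.05, 0.37, -1.5, -11.6, 1, 0, 0.05, 0.37, -1.5, -11.6, 1, 0.02, 0.05, 0.37, -1.6, -11.5, 1, 0, 0.05, 0.37, -1.7, -11.5, 1.1, 0.02, 0.05, 0.37, -1.8, -11.5, 1, 0, 0.05, 0.37, -1.8, -11.5, 1.1, 0.02, 0.05, 0.37, -1.9, -11.5, 1.1, 0, 0.05, 0.37, -2, -11.5, 1, 0.02, 0.05, 0.37, -2.1, -11.5, 1.1, 0, 0.05, 0.37, -2.1, -11.5, 1, 0.02, 0.05, 0.37],
)

```text
clock: 21.63
position: [538.9, -108.0, 233.5]
ee_rot: [0.095, 3.12, 0.003]
contact_force: [-1.4, 0.4, -3.9]
finger_gap: 25.1
```

Request:
step_arm(
  targets=[-2.2, -11.4, 1.1, 0, 0.05, 0.37, -2.3, -11.4, 1, 0, 0.05, 0.37, -2.3, -11.4, 1.1, 0, 0.05, 0.38, -2.4, -11.4, 1, 0, 0.05, 0.37, -2, -8.6, 5, 0, 0.04, 0.38, -2.1, -8.6, 5, 0, 0.04, 0.37, -2.1, -8.6, 5, 0, 0.04, 0.38, -2.2, -8.6, 5, 0, 0.04, 0.37, -2.2, -8.5, 5, 0, 0.04, 0.38, -2.3, -8.5, 5, 0, 0.04, 0.37, -2.4, -8.5, 5, 0, 0.04, 0.38, -2.4, -6, 5, 0, 0.04, 0.37],
)

```text
clock: 22.63
position: [555.9, -221.6, 188.9]
ee_rot: [0.219, 3.123, 0.004]
contact_force: [-0.2, 0.3, -4.0]
finger_gap: 25.1
```

Run:
```python
from plan import *
plan([([561.3,-265.3,150],obj(0,0,0,-9.5,0.5),6)],vmax=10,wmax=2)
s=bot.read_state(); print(np.round(s['position'],1),R.from_matrix((R.from_rotvec(s['ee_rot']).as_matrix()@FL)).as_euler('ZYX',degrees=True))
```

```text
t 22.63 q [ 0.23  0.42  0.1   1.75 -0.06  0.96  1.78] F [-0.2  0.3 -4. ] gap 25.1
6 goal: [-1.8,-7.1,6.5,0.03,0.02,0.25,-1.9,-7.1,6.5,0.04,0.02,0.25,-1.9,-7.1,6.5,0.03,0.02,0.25,-1.9,-7.1,6.5,0.04,0.02,0.25,-2,-7,6.5,0.03,0.02,0.24,-2,-7,6.4,0.04,0.02,0.25]
[ 555.9 -221.6  188.9] [-8.01348903 -0.62433605  0.19209438]
```

Request:
step_arm(
  targets=[-1.8, -7.1, 6.5, 0, 0, 0.25, -1.9, -7.1, 6.5, 0, 0, 0.25, -1.9, -7.1, 6.5, 0, 0, 0.25, -1.9, -7.1, 6.5, 0, 0, 0.25, -2, -7, 6.5, 0, 0, 0.25, -2, -5, 6.4, 0, 0, 0.25, 0, -2, 0, 0, 0, 0, 0, 0, 0, 0, 0, 0],
)

```text
clock: 23.3
position: [561.0, -264.5, 150.0]
ee_rot: [0.259, 3.121, 0.005]
contact_force: [0.1, -1.4, -4.6]
finger_gap: 24.9
```

```bash
cat > tl.py <<'E'
from plan import *
import sys
def tilefit(z,ref,yaw=-.16):
    ps={n:cams.grab_frame(n) for n in('top','scene')}; obs={}
    b=[q+[0,0,z] for q in MODELS['tile']]; v=None
    for n,p in ps.items():
        o=[x for x in outline_of('tile',p) if np.hypot(*(np.array(x['bbox'][:2])-proj(p,[*ref,z])[0]))<30]
        if not o: print(n,'none'); continue
        m=o[0]['mask']
        f=p['frame'].astype(int)
        v,e=fit([(p,m)],b,[*ref,yaw]); obs[n]=(p,m); print(n,round(o[0]['score'],2),np.round(v[:2],1),round(np.degrees(v[2]),2),round(e,3))
    return ps,obs,v
def setterfit(ps):
    ob=[]
    for n,p in ps.items():
        o=[x for x in outline_of('setter',p) if np.hypot(*(np.array(x['bbox'][:2])-proj(p,[625,-276,10])[0]))<30]
        print('setter',n,[np.round(x['bbox']) for x in o])
E
python3 - <<'E'
from tl import *
s=bot.read_state(); p0=np.array(s['position']); q=R.from_rotvec(s['ee_rot'])
e=R.from_matrix(q.as_matrix()@FL).as_euler('ZYX',degrees=True); print(np.round(p0,1),e)
c=p0+q.apply([-64.6,0,67.9]); print('pred tile',c)
ps,obs,v=tilefit(c[2],c[:2])
cc=[cv2.resize(ps[n]['frame'][y-50:y+50,x-50:x+50],None,fx=4,fy=4,interpolation=2) for n,(x,y) in(('scene',(215,190)),('top',(410,195)))]
cv2.imwrite('pics/c8.png',np.hstack(cc)[...,::-1])
E
```

```text
[ 561.  -264.5  150. ] [-9.4914642  -0.57108791  0.22885479]
pred tile [ 625.45988691 -274.96240981   82.7092271 ]
top none
scene 0.56 [ 624.  -277.5] -8.67 0.014
```

View pics/c8.png

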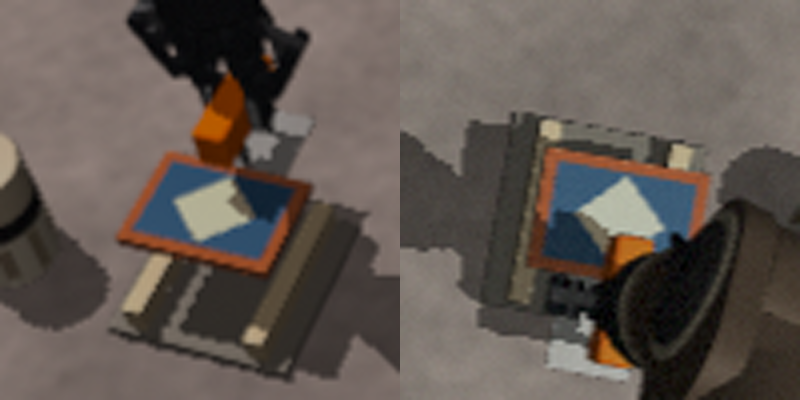

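The tile sits level on the trowel over the setter, and the prediction and the fit agree within about 2.5 mm. I'll refine the setter and tile poses by colour before lowering.

Run:
```python
from tl import *
ps={n:cams.grab_frame(n) for n in('top','scene')}
P={n:dict(ps[n],frame=cv2.imread(f'pics/{n}0.png')[...,::-1]) for n in ps}
def hsv(f): return cv2.cvtColor(np.ascontiguousarray(f),cv2.COLOR_RGB2HSV).astype(int)
obs=[]
for n,p in P.items():
    m0=render(p,xf([box(-85,85,-85,85,0,40)],[625,-276,-.165]),1)>0
    h=hsv(p['frame']); m=m0&(h[...,1]>45)&(h[...,0]>10)&(h[...,0]<35)&(h[...,2]>70); print(n,m.sum())
    o=(p,m); obs.append(o); v,e=fit([o],MODELS['setter'][1:],[625,-276,-.165]); print('ribs',n,np.round(v[:2],1),round(np.degrees(v[2]),2),round(e,3))
v,e=fit(obs,MODELS['setter'][1:],[625,-276,-.165]); print('ribs both',np.round(v[:2],1),round(np.degrees(v[2]),2),round(e,3))
p=ps['scene']; h=hsv(p['frame']); z=82.7
m0=render(p,xf([box(-50,50,-66,66,z-3,z+13)],[625,-275,-.165]),1)>0
k=((h[...,0]>95)&(h[...,0]<125)&(h[...,1]>90))|(((h[...,0]<11)|(h[...,0]>170))&(h[...,1]>120))
m=m0&k; m=cv2.morphologyEx(m.astype(np.uint8),cv2.MORPH_CLOSE,np.ones((3,3)))
c,_=cv2.findContours(m,0,2); c=max(c,key=cv2.contourArea); m=cv2.fillPoly(np.zeros((400,640),np.uint8),[c],1)
v,e=fit([(p,m)],[q+[0,0,z] for q in MODELS['tile']],[625,-275,-.165]); print('tile scene',m.sum(),np.round(v[:2],1),round(np.degrees(v[2]),2),round(e,3))
```

```text
top 512
ribs top [ 627.4 -278.1] -10.54 0.114
scene 489
ribs scene [ 614.8 -283.2] -10.55 0.195
ribs both [ 623.4 -279.2] -9.92 0.488
tile scene 987 [ 623.1 -277.5] -9.74 0.019
```

Run:
```python
from plan import *
plan([([561.2,-264.3,108],obj(0,0,0,-10.1,0.4),8)],vmax=10,wmax=2)
```

```text
t 23.6 q [ 0.29  0.5   0.11  1.73 -0.07  0.9   1.83] F [ 0.3 -0.1 -4.7] gap 25.0
8 goal: [0.1,-0.1,5.4,0.03,0.03,0.09,0.1,-0.1,5.4,0.03,0.03,0.09,0.1,-0.1,5.4,0.03,0.03,0.09,0.1,-0.2,5.4,0.03,0.04,0.08,0.1,-0.1,5.3,0.03,0.03,0.09,0.1,-0.1,5.4,0.03,0.04,0.08,0.1,-0.2,5.3,0.03,0.03,0.09,0.1,-0.1,5.4,0.03,0.04,0.08]
```

Request:
step_arm(
  targets=[0.1, -0.1, 4, 0.03, 0.03, 0.09, 0.1, -0.1, 5.4, 0.03, 0.03, 0.09, 0.1, -0.1, 5.4, 0.03, 0.03, 0.09, 0.1, -0.2, 5.4, 0.03, 0.03, 0.08, 0.1, -0.1, 5.3, 0.03, 0.03, 0.09, 0.1, -0.1, 5.4, 0.03, 0.03, 0.08, 0.1, -0.2, 5.3, 0.03, 0.03, 0.09, 0.1, -0.1, 4, 0.03, 0.03, 0.08, 0, 0, 1.5, 0, 0, 0, 0, 0, 0, 0, 0, 0],
)

```text
clock: 24.43
position: [560.6, -264.6, 108.3]
ee_rot: [0.277, 3.123, -0.001]
contact_force: [0.3, -0.2, -3.9]
finger_gap: 24.9
```

Run:
```python
from tl import *
s=bot.read_state(); p0=np.array(s['position']); q=R.from_rotvec(s['ee_rot'])
e=R.from_matrix(q.as_matrix()@FL).as_euler('ZYX',degrees=True); print(np.round(p0,1),e)
c=p0+q.apply([-64.6,0,67.9]); print('pred tile',c)
tilefit(c[2],c[:2])
```

```text
[ 560.6 -264.6  108.3] [-1.01345882e+01 -3.38395012e-01  3.99658597e-03]
pred tile [ 624.57822914 -276.04205039   40.73293204]
top 0.74 [ 627.2 -274.5] -8.05 0.301
scene 0.63 [ 624.3 -278.6] -9.45 0.026
```

Request:
step_arm(
  targets=[0, 0, 1.5, 0, 0, 0, 0, 0, 1.5, 0, 0, 0, 0, 0, 1.5, 0, 0, 0, 0, 0, 1.5, 0, 0, 0, 0, 0, 1.5, 0, 0, 0, 0, 0, 1.5, 0, 0, 0, 0, 0, 1.5, 0, 0, 0, 0, 0, 1.5, 0, 0, 0, 0, 0, 0, 0, 0, 0],
)

```text
clock: 25.38
position: [560.9, -264.7, 96.6]
ee_rot: [0.277, 3.123, -0.001]
contact_force: [-0.8, -0.0, -3.6]
finger_gap: 25.7
```

Request:
step_arm(
  targets=[0, 0, 2, 0, 0, 0, 0, 0, 2, 0, 0, 0, 0, 0, 2, 0, 0, 0, 0, 0, 2, 0, 0, 0, 0, 0, 1, 0, 0, 0, 0, 0, 0, 0, 0, 0],
)

```text
clock: 25.88
position: [561.0, -264.7, 87.5]
ee_rot: [0.277, 3.123, -0.001]
contact_force: [0.7, -0.5, -1.8]
finger_gap: 25.3
```

Run:
```python
from tl import *
s=bot.read_state(); print(s['position'],s['contact_force'])
ps,obs,v=tilefit(34,(625,-276))
b=[q+[0,0,34] for q in MODELS['tile']]
if len(obs)==2: print(fit(list(obs.values()),b,[625,-276,-.17]))
plan([(np.array(s['position'])+obj(0,0,0,-10.1).apply([-110,0,0]),obj(0,0,0,-10.1,0.3),12)])
```

```text
[ 561.04163436 -264.65051552   87.52375501] [ 0.65494566 -0.46075659 -1.77285233]
top 0.84 [ 629.3 -275.1] -7.21 0.3
scene 0.61 [ 624.  -277.3] -9.44 0.035
(array([ 6.27100192e+02, -2.76281438e+02, -1.59223471e-01]), np.float64(0.35979998111724854))
t 26.08 q [ 0.29  0.58  0.1   1.77 -0.08  0.79  1.83] F [-0.4 -0.8 -2.1] gap 25.2
12 goal: [9.2,0,0,0,0.01,0,9.2,0,0,0,0.01,0,9.2,0,0,0,0.01,0,9.2,0,0,0,0.01,0,9.2,0,0,0,0.01,0,9.2,0,0,0,0.01,0,9.2,0,0,0,0.01,-0.01,9.1,0,-0.1,0,0.01,0,9.2,0,0,0,0.01,-0.01,9.1,0,0,0,0.01,0,9.2,0,-0.1,0,0,-0.01,9.1,0,0,-0.01,0.01,0]
```

Request:
step_arm(
  targets=[4, 0, 0, 0, 0, 0, 9, 0, 0, 0, 0, 0, 11, 0, 0, 0, 0, 0, 11, 0, 0, 0, 0, 0, 11, 0, 0, 0, 0, 0, 11, 0, 0, 0, 0, 0, 11, 0, 0, 0, 0, 0, 11, 0, 0, 0, 0, 0, 11, 0, 0, 0, 0, 0, 11, 0, 0, 0, 0, 0, 11, 0, 0, 0, 0, 0, 11, 0, 0, 0, 0, 0],
)

```text
clock: 27.08
position: [438.6, -242.9, 87.1]
ee_rot: [0.277, 3.122, -0.001]
contact_force: [0.4, 0.4, -2.5]
finger_gap: 25.7
```

Request:
step_arm(
  targets=[8, 0, 0, 0, 0, 0, 0, 0, 0, 0, 0, 0],
)

```text
clock: 27.25
position: [429.8, -241.4, 86.9]
ee_rot: [0.278, 3.124, -0.0]
contact_force: [-0.2, -0.3, -1.8]
finger_gap: 25.0
```

Run:
```python
from plan import *
s=bot.read_state();print(s['position'])
plan([([435,-200,110],obj(0,0,0,-10,0),4),([420,-110,110],obj(0,0,0,-10,0),4),([420,-110,76],obj(0,0,0,-10,0),4)],vmax=30)
ps={n:cams.grab_frame(n) for n in('top','scene')}; [save(p,n+'9') for n,p in ps.items()]
```

```text
[ 429.84004118 -241.41469788   86.90601386]
t 27.25 q [ 0.33  0.41  0.1   2.08 -0.07  0.64  1.87] F [-0.2 -0.3 -1.8] gap 25.0
4 goal: [0.5,10.4,-5.8,0,0.08,-0.05,0.5,10.4,-5.8,0,0.07,-0.05,0.6,10.4,-5.7,0.01,0.08,-0.04,0.5,10.5,-5.8,0,0.07,-0.05]
4 goal: [7.6,21.5,0,0,0,0,7.6,21.5,0,0,0,0,7.6,21.5,0,0,0,0,7.6,21.5,0,0,0,0]
4 goal: [0,0,8.5,0,0,0,0,0,8.5,0,0,0,0,0,8.5,0,0,0,0,0,8.5,0,0,0]
```

```bash
cat > chk.py <<'E'
from tl import *
ps,obs,v=tilefit(34,(625,-276))
b=[q+[0,0,34] for q in MODELS['tile']]
print(fit(list(obs.values()),b,[625,-276,-.17]))
full=MODELS['setter']+b
for n,p in ps.items():
    o=[x for x in outline_of('setter',p) if np.hypot(*(np.array(x['bbox'][:2])-proj(p,[625,-276,10])[0]))<40]
    if o and n in obs:
        m=o[0]['mask']|obs[n][1]; v,e=fit([(p,m)],full,[625,-276,-.17]); print('setter',n,np.round(v[:2],1),np.degrees(v[2]),e)
E
python3 chk.py
```

```text
top 0.64 [ 625.6 -276.1] -10.68 0.006
scene 0.64 [ 623.2 -277.4] -10.73 0.015
(array([ 6.24622451e+02, -2.76774534e+02, -1.90257467e-01]), np.float64(0.029531363397836685))
setter top [ 625.5 -273.3] -10.160035024628794 0.01291327178478241
setter scene [ 624.9 -278. ] -9.770985222795867 0.03154366463422775
```

Tile against setter: within 1 mm and 0.4–1° in each camera. That is centred and square, so I'll park the trowel.

Request:
step_arm(
  targets=[0.5, 10.4, -5.8, 0, 0.08, 0, 0.5, 10.4, -5.8, 0, 0.07, 0, 0.6, 10.4, -5.7, 0, 0.08, 0, 0.5, 10.5, -5.8, 0, 0.07, 0, 7.6, 21.5, 0, 0, 0, 0, 7.6, 21.5, 0, 0, 0, 0, 7.6, 21.5, 0, 0, 0, 0, 7.6, 21.5, 0, 0, 0, 0, 0, 0, 8.5, 0, 0, 0, 0, 0, 8.5, 0, 0, 0, 0, 0, 8.5, 0, 0, 0, 0, 0, 7, 0, 0, 0],
)

```text
clock: 28.65
position: [422.5, -110.7, 76.7]
ee_rot: [0.278, 3.128, -0.001]
contact_force: [0.4, -0.2, -2.2]
finger_gap: 25.2
```

Request:
step_arm(
  targets=[0, 0, 1.5, 0, 0, 0, 0, 0, 1.5, 0, 0, 0, 0, 0, 1, 0, 0, 0, 0, 0, 0, 0, 0, 0],
)

```text
clock: 28.98
position: [422.4, -110.6, 73.3]
ee_rot: [0.279, 3.128, -0.0]
contact_force: [-0.6, -0.5, -1.9]
finger_gap: 25.0
```

Request:
step_arm(
  targets=[0, 0, 1, 0, 0, 0, 0, 0, 1, 0, 0, 0, 0, 0, 0, 0, 0, 0],
)

```text
clock: 29.23
position: [422.5, -110.3, 71.5]
ee_rot: [0.277, 3.128, -0.0]
contact_force: [-0.3, 0.3, -2.4]
finger_gap: 25.1
```

Request:
step_arm(
  targets=[0, 0, 0.7, 0, 0, 0, 0, 0, 0.5, 0, 0, 0, 0, 0, 0, 0, 0, 0],
)

```text
clock: 29.48
position: [422.6, -110.2, 70.9]
ee_rot: [0.277, 3.127, -0.0]
contact_force: [-2.9, 1.0, 6.6]
finger_gap: 25.4
```

Request:
step_arm(
  targets=[0, 0, 0.7, 0, 0, 0, 0, 0, 0, 0, 0, 0],
)

```text
clock: 29.65
position: [422.6, -110.1, 70.8]
ee_rot: [0.277, 3.127, 0.0]
contact_force: [-6.8, 2.5, 19.1]
finger_gap: 25.5
```

Contact. I'll release, then rise clear.

Request:
step_arm(
  targets=[0, 0, -1.2, 0, 0, 0, 0, 0, 0, 0, 0, 0, 0, 0, 0, 0, 0, 0, 0, 0, 0, 0, 0, 0, 0, 0, 0, 0, 0, 0, 0, 0, 0, 0, 0, 0],
  gripper=-1,
)

```text
clock: 30.15
position: [422.4, -110.2, 70.7]
ee_rot: [0.277, 3.128, -0.0]
contact_force: [-0.6, -0.2, 0.2]
finger_gap: 85.3
```

Request:
step_arm(
  targets=[0, 0, -5, 0, 0, 0, 0, 0, -15, 0, 0, 0, 0, 0, -25, 0, 0, 0, 0, 0, -30, 0, 0, 0, 0, 0, -30, 0, 0, 0, 10, 0, -30, 0, 0, 0, 20, 0, -20, 0, 0, 0, 0, 0, 0, 0, 0, 0],
)

```text
clock: 30.82
position: [391.8, -105.0, 229.4]
ee_rot: [0.278, 3.123, -0.0]
contact_force: [-0.2, 0.1, -1.2]
finger_gap: 85.3
```

```bash
python3 chk.py
python3 - <<'E'
from h import *
s=bot.read_state(); print(s['clock'],s['finger_gap'])
a=cams.grab_frame('scene'); b=cams.grab_frame('top')
for th in('mould','jar'):
    print(th,[(n['shot'],np.round(pinpoint(th,n)[0]['pixel'],1)) for n in(a,b) if pinpoint(th,n)])
cv2.imwrite('pics/fin.png',cv2.resize(np.hstack([a['frame'][60:310,130:530],b['frame'][60:310,140:540]]),(800,250))[...,::-1] if 0 else np.vstack([cv2.resize(x['frame'][110:300,140:500],(568,300)) for x in(a,b)])[...,::-1])
E
```

```text
top 0.77 [ 626.2 -275.9] -10.77 0.042
scene 0.79 [ 623.4 -277.4] -10.27 0.008
(array([ 6.25038638e+02, -2.76898952e+02, -1.78164323e-01]), np.float64(0.055119194090366364))
setter top [ 625.6 -273.5] -10.02053257186117 0.05916227400302887
setter scene [ 623.3 -277. ] -10.01656604687594 0.00617972994223237
31.1167 84.97170814610809
mould [(36, array([167.6, 203.6])), (37, array([465.4, 201.1]))]
jar [(36, array([459. , 217.9])), (37, array([167.5, 214.9]))]
```

View pics/fin.png

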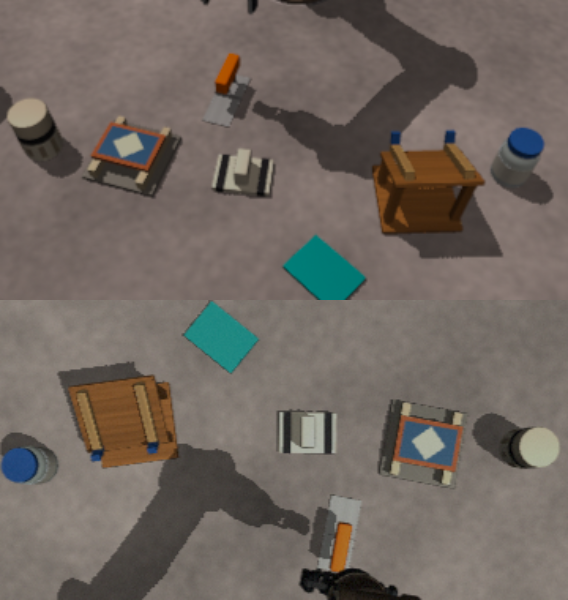

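Both views show the tile on the two ribs, the weight standing flat on the bench, the trowel lying flat clear of the setter, and the mould and jar where they were.

```bash
python3 -c "from station import bot; print(bot.hand_in())"
```

```text
the job is handed in; nothing more can be done
None
```

The job is done and handed in at about 31 s of the 72 s allowed. I took the weight off and stood it flat on the bench. The tile was lifted on the trowel, set on the setter's ribs without the gripper touching it, and the trowel drawn out and laid flat.

**Last checks**
- **Tile on the setter:** scene camera fits put it within 0.5 mm and 0.3° of the setter. The overhead camera agreed within 1 mm and 1° of its first setter fit. Its last, poorer setter fit differed by 2.4 mm across, which I put down to the tile covering the setter.
- **Weight and trowel:** both views show them lying flat on the bench, clear of everything.
- **Mould and jar:** they are in the same places. Their image positions shifted by at most about 3 px, and I take that as detection noise because the arm never went near them.
- **Forces:** the highest reading was about 31 N, when pressing the weight onto the bench before release.

**Disagreements on the way:** the wrist camera placed things about 5 mm nearer than the fixed cameras, so I worked with differences between objects. The overhead tile fit failed while the arm blocked the view, but was good afterwards.

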